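# Couple the bead pan to its ball stand and fill it

### The job

Get the grinding-bead pan ready: swing the stand's brace all the way out until it clicks into its end stop, lower the pan's socket, latch lever still raised, fully onto the ball so that the pan rests level on the brace, and then press the latch lever right down. After that pour all the ceramic beads from both scoops into the pan and stand the scoops upright on the bench again. Leave the amber bottle and the white can where they are.

Things in the scene. Friction and masses are not known exactly. Their poses are not given: they have to be found in the camera images.
- pan: Pan with hitch socket, one rigid piece, 0.5 kg, centre of mass about 90 mm along +x. Origin on the socket axis at the underside (flat on the bench at first), z up. Socket: outer dia 68 mm, bore 49, 48 deep, open below; its ceiling rests on the ball. Open aluminium pan: x 110 to 220, y -60 to 60, floor 3, walls 55 high, 3 thick. Seated, the underside is 26 mm below the ball's centre.
- socket_centre (a point): Point in the socket where the ball's centre lies when seated: 26 mm above the pan's underside, on the socket axis.
- pan_fin (a point): Top middle of the grip fin, at (85, 0, 100) mm of the pan; axes as the pan. The fin is 30 mm long (pan x 70 to 100), 12 thick in y, pan z 56 to 100: pinch it from above, fingers closing along y.
- pan_floor (a point): Middle of the pan's inner floor, at (165, 0, 3) mm of the pan. Axes as the pan.
- latch (a joint): Angle of the latch lever on the socket: 0 = raised (60 degrees above level, leaning toward the pan; its start, needed for the socket to pass the ball), 1.05 = pressed fully down, level. Hinge at (-26, 0, 70) mm of the pan, axis y; lever 84 mm long. Friction holds it where it is left (about 2 N at the tip). Pressing slides a keeper 13 mm in under the ball.
- latch_tip (a point): Upper face of the latch lever's end pad (28 x 30 mm), 72 mm from the hinge. At about (6, 0, 135) mm of the pan when raised, (46, 0, 75) when down.
- stand: Steel ball stand, fixed to the bench. Origin on the bench under the ball's post; base plate 190 x 100 x 12 mm (x -50 to 140). +x is the direction in which the pan must lie, over the swung-out brace.
- ball_centre (a point): Centre of the hitch ball, on the post 112 mm above the bench. Ball diameter 44, neck diameter 18.
- brace (a joint): Angle of the brace arm about the ball post's upright axis: 0 = folded (arm 1.25 rad anticlockwise, from above, of the stand's +x), 1.25 = fully out along the stand's +x against its stop; turns clockwise as it grows. Starts at 0 to 0.35. A sprung plunger clicks over between about 1.1 and 1.2 (2 to 3 N at the pad) and holds it in its end detent.
- brace_pad (a point): Top middle of the cross plate at the brace arm's end, 165 mm from the post axis, 86 mm above the bench; x points outward from the post. Plate 14 mm thick (x), 70 wide (y); the arm below it reaches up to z = 43 mm: pinch the plate from above, fingers closing along x, fingertips above z = 48. The pan's floor rests on it when coupled.
- scoop_1: Grey plastic pouring scoop, 0.16 kg: open tray 100 mm long (x -60 to 40), 70 wide, sides 45 high, walls 3. Origin on its underside, z up. Pouring lip at the -x end; inside, a ramp rises to it at 30 degrees from the flat floor (x -15 to 36). At the +x end an upright grip tab, 12 thick (x 34 to 46), 40 wide (y), free from z 52 to 110: pinch it from above, fingers closing along x.
- scoop_2: The other scoop, exactly like scoop_1 in shape, size and axes.
- scoop_1_lip (a point): Middle of scoop_1's pouring lip, (-60, 0, 29) mm of the scoop.
- scoop_2_lip (a point): Middle of scoop_2's pouring lip, (-60, 0, 29) mm of the scoop.
- stain_bottle: Amber dropper bottle, 40 mm diameter, 106 high, standing loose on the bench; a bystander. Origin under its middle.
- objective_can: White can with a black lid, 38 mm diameter, 54 high, loose on the bench; a bystander. Origin under its middle.
- bead_1: White ceramic grinding bead, a ball 22 mm in diameter, 15 g; origin at its centre. At the start it lies in a scoop (1 to 4 in scoop_1, 5 to 8 in scoop_2); some are absent.
- bead_2: White ceramic grinding bead, a ball 22 mm in diameter, 15 g; origin at its centre. At the start it lies in a scoop (1 to 4 in scoop_1, 5 to 8 in scoop_2); some are absent.
- bead_3: White ceramic grinding bead, a ball 22 mm in diameter, 15 g; origin at its centre. At the start it lies in a scoop (1 to 4 in scoop_1, 5 to 8 in scoop_2); some are absent.
- bead_4: White ceramic grinding bead, a ball 22 mm in diameter, 15 g; origin at its centre. At the start it lies in a scoop (1 to 4 in scoop_1, 5 to 8 in scoop_2); some are absent.
- bead_5: White ceramic grinding bead, a ball 22 mm in diameter, 15 g; origin at its centre. At the start it lies in a scoop (1 to 4 in scoop_1, 5 to 8 in scoop_2); some are absent.
- bead_6: White ceramic grinding bead, a ball 22 mm in diameter, 15 g; origin at its centre. At the start it lies in a scoop (1 to 4 in scoop_1, 5 to 8 in scoop_2); some are absent.
- bead_7: White ceramic grinding bead, a ball 22 mm in diameter, 15 g; origin at its centre. At the start it lies in a scoop (1 to 4 in scoop_1, 5 to 8 in scoop_2); some are absent.
- bead_8: White ceramic grinding bead, a ball 22 mm in diameter, 15 g; origin at its centre. At the start it lies in a scoop (1 to 4 in scoop_1, 5 to 8 in scoop_2); some are absent.

How it is judged:
By the outcome, as a careful person would: the job done as asked, in the order asked, and still so for the second after the job is handed in, with the robot touching nothing.
Of bead_1, bead_2, bead_3, bead_4, bead_5, bead_6, bead_7, bead_8 only 3 to 8 are there at a start; the rules pass over those that are not, and their reading is None.
At some moment in a run one of scoop_1, scoop_2 may be knocked a few centimetres aside while the robot is not near it.
It also fails if it takes over 200 s, if anything falls off the work surface, if the arm or the gripper's body presses on something with over 40 N, if the wrist force passes 120 N, or if a joint passes its speed limit or range.

### The arm

A 7-joint arm with a two-finger parallel gripper is mounted at the origin on a cart in front of the work surface, level with it; the furniture and walls round the work are solid. World frame = base frame: x ahead of the robot, y to its left, z up, the work surface at z = 0. Lengths are in m, angles in rad, forces in N, time in s.
With the tool pointing down it reaches from about 0.425 to 0.825 m from the base axis. Payload 3.6 kg.
Tool frame: the origin (TCP) lies at the very end of the fingers, on their centre line; the grasp point (between the pads) lies 19 mm behind it; z points along the fingers, y is the line along which they close (so a half turn about z gives the same grasp; the last joint's range is limited). The gripper opens to 85 mm and grips with 20 to 120 N. Pads are 22 mm wide; open, the fingers measure 114 mm over their backs; the gripper's body (76 mm by 85 mm) begins 54 mm behind the grasp point. The pads swing forward as they close: fully open they stand 13 mm farther back than shut.
Start: joints at [1.151, 0.615, -0.013, 1.423, 0.008, 1.103, -0.04], TCP at [0.249, -0.6, 0.231] pointing down, gripper open.
Joint ranges: [-3.12, 3.12], [-0.3, 2.06], [-1.34, 1.32], [0.26, 2.42], [-1.36, 4.5], [0.01, 1.98], [-2.84, 2.84]. Speed limits (rad/s): [2.79, 2.79, 3.14, 3.14, 3.14, 3.14, 3.14].

### API

Orientations are given as a rotation vector (axis times angle).
In Python, from bench import r gives the robot as it stands.
- The arm moves only by the tool servo_tool, never from a script. Its argument "commands" is a list of rows, each an object with "delta_pos": the shift along the tool's x, y, z in cm, a list of three; "yaw": the turn about the tool's z in degrees; "hand": the finger opening in cm, from 0 to 8.54. In form: [{"delta_pos": [dx, dy, dz], "yaw": yaw, "hand": hand}, ...]. A call has 1 to 5 rows; each row is the pose to reach, as a shift and turn from the pose commanded when the call began, along the tool's axes at that moment; what a row does not reach only later rows make up. A row lasts 1/12 s, in which the tool goes at most 41.7 mm and 7.16 degrees, less where a joint would pass 70% of its speed; a pose out of reach is approached as far as the arm can. A call with a gripper value outside its range is refused whole. The fingers move at their own pace and stop on an object; the grip force is fixed at half the most. Time passes only in rows, so rows that repeat a pose let the fingers close. It gives the time, the measured TCP pose, the force, the opening and the grip force at its end, in the units of the state.
- r.get_obs(): the state, without advancing time (a new reading comes with each control period).
- r.get_image(name): name is "scene" or "top" or "wrist"; returns a dict with "image" (420x560x3 uint8, red, green, blue), "vertical_fov" (degrees; the focal length in pixels is half the picture's height over the tangent of half this angle, whatever the lens; pixels are square), "cx", "cy" (the principal point, pixels), "cam_to_world" (4x4, takes a point from camera to world coordinates); the wrist camera has in their place "mount" (4x4, takes a point from camera to tool coordinates, whose origin is the TCP and whose axes are the flange's). Camera axes: x right, y down, z forward; pixel columns grow to the right and rows downward; lengths in m; the calibration is good to about 2 mm. A picture is of the moment at which its call begins: read the wrist's pose just before it. There is no depth.
- r.hand_in(): hands the job in; it is judged then, once.
Trained networks look in a picture, given as the dict that the camera call returned (one of the last four; its "shot" number tells which), for a name from the list of things; names that differ only in an ending like _2 or _b are one class to them, and where a whole thing is asked for, a point or a joint stands for the part that bears it (a point fixed in the world has none). Each returns a list of dicts, best first, with "score" (0 to 1); they miss things now and then, are a little off and sometimes report something else, mostly with a low value. They report only what shows in the picture. A call takes as long as a camera call.
- r.boxes_of(label, picture): "location" ([column, row] in pixels, amid what is visible of it).
- r.pinpoint(label, picture): "location" ([column, row] in pixels: a listed point, or the origin of a listed thing).
The state is a dict: "clock": time; "q": joint angles; "dq": joint speeds; "tau": joint torques, N m; "tcp_pos": TCP position; "ee_rot": TCP orientation; "force": force on the tool from outside, world axes, zero at the start; "torque": the same for the moment, N m; "width": opening from 0.0 (shut) to 1.0 (fully open); "grasp_force": force on a finger pad.
Only numpy, scipy, OpenCV 4.12 (cv2) and the standard library are available. Lean on these libraries where they do the work, as an engineer would, in place of code of your own. Each camera call takes 0.05 s, during which the arm holds its last target. There are 200 camera calls.

## Working session

There is one attempt and no reset: what is moved stays moved. The work goes in short steps, Python scripts to look and compute and a tool call to move; the robot and the scene stay as the last step left them, time stands still between calls to the robot, and variables do not carry over. Pictures are saved under pics/ and viewed, at most 14 in all, crops included, and the job is handed in when it is done.

Besides the shell and the picture viewer there is one more tool, called as name(argument=value, ...), one argument or row to a line, values as JSON. servo_tool: Moves the arm, as the interface text tells. Its arguments: {"type":"object","properties":{"commands":{"type":"array","items":{"type":"object","properties":{"delta_pos":{"type":"array","items":{"type":"number"}},"yaw":{"type":"number"},"hand":{"type":"number"}}}}},"required":["commands"]}

```bash
ls; mkdir -p pics; cat > h.py <<'E'
import numpy as np, cv2
from scipy.spatial.transform import Rotation as R
from bench import r
def cam(name):
    o=r.get_obs(); p=r.get_image(name)
    if name=="wrist":
        T=np.eye(4);T[:3,:3]=R.from_rotvec(o["ee_rot"]).as_matrix();T[:3,3]=o["tcp_pos"]
        p["T"]=T@np.array(p["mount"])
    else: p["T"]=np.array(p["cam_to_world"])
    p["f"]=p["image"].shape[0]/2/np.tan(np.radians(p["vertical_fov"]/2)); return p
def save(p,n): cv2.imwrite("pics/"+n,cv2.cvtColor(p["image"],cv2.COLOR_RGB2BGR))
def ray(p,uv):
    d=np.array([(uv[0]-p["cx"])/p["f"],(uv[1]-p["cy"])/p["f"],1.]); d=p["T"][:3,:3]@d
    return p["T"][:3,3],d/np.linalg.norm(d)
def onz(p,uv,z):
    c,d=ray(p,uv); return c+d*(z-c[2])/d[2]
def proj(p,X):
    c=np.linalg.inv(p["T"])@np.append(X,1); return c[:2]/c[2]*p["f"]+[p["cx"],p["cy"]]
def tri(obs):
    A=np.zeros((3,3));b=np.zeros(3);L=[]
    for p,uv in obs:
        c,d=ray(p,uv);M=np.eye(3)-np.outer(d,d);A+=M;b+=M@c;L.append((c,M))
    x=np.linalg.solve(A,b); return x,max(np.linalg.norm(M@(x-c)) for c,M in L)
def st():
    o=r.get_obs();m=R.from_rotvec(o["ee_rot"]).as_matrix()
    print("t %.2f tcp %s yang(deg) %.1f F %s w %.3f g %.1f"%(o["clock"],np.round(o["tcp_pos"],4),np.degrees(np.arctan2(m[1,1],m[0,1])),np.round(o["force"],1),o["width"],o["grasp_force"])); return o,m
def go(xyz,ang=None):
    """tool-frame delta (cm) to world xyz; yaw (deg) so tool y lies along world angle ang (mod 180)"""
    o,m=st(); d=m.T@(np.array(xyz)-o["tcp_pos"])*100; y=0
    if ang is not None:
        a=np.degrees(np.arctan2(m[1,1],m[0,1])); y=-(ang-a); y=(y+90)%180-90
    print("-> delta",np.round(d,2),"yaw %.1f"%y,"q7 %.2f"%o["q"][6])
E
cat > look.py <<'E'
from h import *
S=cam("scene");T=cam("top");save(S,"s0.png");save(T,"t0.png")
print(S["T"].round(3),T["T"].round(3),S["f"],T["f"])
for n in "pan socket_centre pan_fin pan_floor latch_tip stand ball_centre brace_pad scoop_1 scoop_1_lip stain_bottle objective_can bead_1".split():
    for nm,p in (("S",S),("T",T)):
        print(n,nm,[(np.round(a["location"]).astype(int).tolist(),round(a["score"],2)) for a in r.pinpoint(n,p) if a["score"]>.25])
st()
E
python3 look.py
```

```text
pics
[[-0.828 -0.368  0.423 -0.127]
 [-0.56   0.511 -0.653  0.974]
 [ 0.024 -0.777 -0.629  1.068]
 [ 0.     0.     0.     1.   ]] [[ 3.00e-02 -9.95e-01  9.60e-02  3.62e-01]
 [-1.00e+00 -3.00e-02  2.00e-03 -3.00e-02]
 [ 1.00e-03 -9.60e-02 -9.95e-01  1.49e+00]
 [ 0.00e+00  0.00e+00  0.00e+00  1.00e+00]] 495.57417695191293 518.5351814978513
pan S [([255, 300], 0.73)]
pan T [([192, 236], 0.84)]
socket_centre S [([256, 293], 0.64)]
socket_centre T [([190, 236], 0.89)]
pan_fin S [([226, 263], 0.89), ([291, 274], 0.59)]
pan_fin T [([184, 205], 0.93)]
pan_floor S []
pan_floor T [([188, 175], 0.74), ([291, 238], 0.34)]
latch_tip S [([254, 264], 0.51), ([203, 279], 0.28)]
latch_tip T [([184, 234], 0.57)]
stand S [([307, 243], 0.94), ([340, 183], 0.28)]
stand T [([294, 238], 0.95)]
ball_centre S [([307, 217], 0.68), ([212, 333], 0.47)]
ball_centre T [([297, 233], 0.75)]
brace_pad S [([280, 197], 0.6)]
brace_pad T [([322, 179], 0.83)]
scoop_1 S [([217, 336], 0.79), ([338, 184], 0.57)]
scoop_1 T [([142, 227], 0.9), ([419, 212], 0.72)]
scoop_1_lip S [([322, 175], 0.45)]
scoop_1_lip T [([148, 206], 0.94), ([240, 249], 0.62), ([420, 212], 0.58)]
stain_bottle S [([287, 275], 0.59)]
stain_bottle T [([239, 248], 0.74)]
objective_can S [([299, 182], 0.44)]
objective_can T [([393, 172], 0.66), ([326, 181], 0.51)]
bead_1 S [([209, 333], 0.55)]
bead_1 T [([417, 222], 0.58), ([184, 198], 0.57), ([135, 233], 0.49), ([146, 236], 0.42), ([136, 228], 0.36)]
t 1.40 tcp [ 0.2494 -0.6002  0.2313] yang(deg) -67.4 F [-0.4  0.  -0.1] w 0.999 g 0.0
```

```bash
python3 -c "
import cv2
t=cv2.imread('pics/t0.png')[130:300,100:460];cv2.imwrite('pics/t0c.png',cv2.resize(t,None,fx=2.2,fy=2.2,interpolation=2))
s=cv2.imread('pics/s0.png')[140:380,160:400];cv2.imwrite('pics/s0c.png',cv2.resize(s,None,fx=2.5,fy=2.5,interpolation=2))"
```

```text
(no output)
```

View pics/t0c.png

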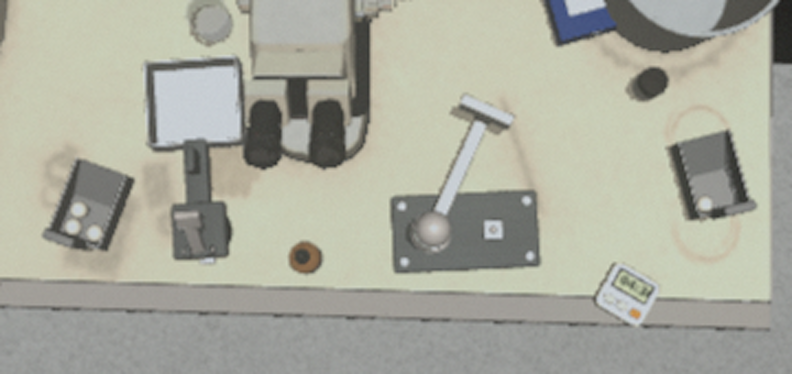

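View pics/s0c.png

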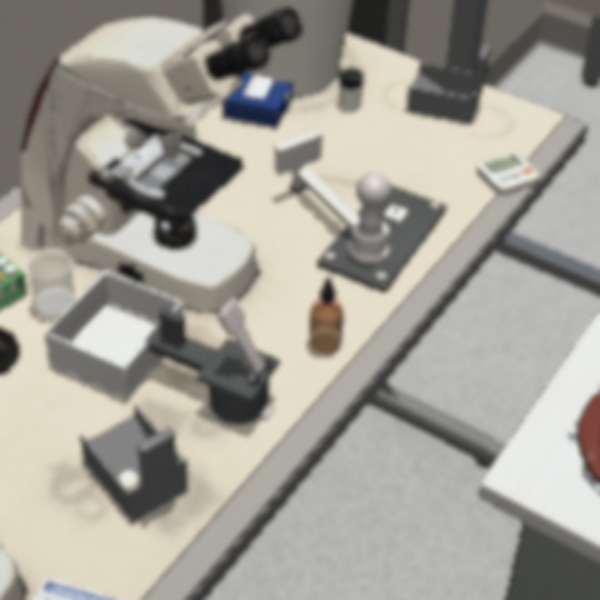

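```bash
cat > m1.py <<'E'
from h import *
S=cam("scene");T=cam("top")
def P(n,p,near=None):
    L=r.pinpoint(n,p)
    if near is not None: L=[a for a in L if np.hypot(*(np.array(a["location"])-near))<25]
    return L[0]["location"] if L else None
for n,a,b in [("ball_centre",(307,217),(297,233)),("brace_pad",(280,197),(322,179)),("pan_fin",(226,263),(184,205)),("socket_centre",(256,293),(190,236)),("latch_tip",(254,264),(184,234)),("stand",(307,243),(294,238)),("scoop_1",(217,336),(142,227)),("scoop_1",(338,184),(419,212)),("stain_bottle",(287,275),(239,248)),("objective_can",(299,182),(393,172))]:
    u,v=P(n,S,a),P(n,T,b)
    if u and v: x,e=tri([(S,u),(T,v)]);print(n,x.round(4),"err %.4f"%e)
    else: print(n,u,v)
z={"lipA":((148,206),.029),"lipB":((420,212),.029),"floor":((188,175),.003)}
for k,(uv,h) in z.items(): print(k,onz(T,uv,h).round(4))
for k,uv in dict(bp1=(391,194),bp2=(536,190),bp3=(540,266),bp4=(394,272)).items(): print(k,onz(T,(100+uv[0]/2.2,130+uv[1]/2.2),.012).round(4))
for k,uv in dict(B1=(668,148),B2=(728,131),Btab1=(697,218),Btab2=(754,208)).items(): print(k,onz(T,(100+uv[0]/2.2,130+uv[1]/2.2),.1 if "tab" in k else .045).round(4))
for k,uv in dict(A1=(82,160),A2=(133,178),Atab1=(45,235),Atab2=(100,250)).items(): print(k,onz(T,(100+uv[0]/2.2,130+uv[1]/2.2),.11 if "tab" in k else .045).round(4))
E
python3 m1.py
```

```text
ball_centre [ 0.433 -0.074  0.097] err 0.0039
brace_pad [ 0.5857 -0.1473  0.0654] err 0.0031
pan_fin [0.5129 0.2324 0.0999] err 0.0031
socket_centre [0.4227 0.2273 0.034 ] err 0.0059
latch_tip [0.4272 0.222  0.1236] err 0.0028
stand [ 0.4285 -0.0665  0.0068] err 0.0029
scoop_1 [ 0.4417  0.3709 -0.    ] err 0.0022
scoop_1 [ 0.5124 -0.4397 -0.0061] err 0.0068
stain_bottle [0.3879 0.0896 0.0086] err 0.0027
objective_can [ 0.6252 -0.3388  0.015 ] err 0.0018
lipA [0.5002 0.3461 0.029 ]
lipB [ 0.5065 -0.4239  0.029 ]
floor [0.5964 0.2419 0.003 ]
bp1 [ 0.4781 -0.0219  0.012 ]
bp2 [ 0.4891 -0.2102  0.012 ]
bp3 [ 0.3908 -0.2171  0.012 ]
bp4 [ 0.3773 -0.0289  0.012 ]
B1 [ 0.5451 -0.3735  0.045 ]
B2 [ 0.5693 -0.4499  0.045 ]
Btab1 [ 0.4532 -0.3964  0.1   ]
Btab2 [ 0.4675 -0.4659  0.1   ]
A1 [0.507  0.3725 0.045 ]
A2 [0.486  0.3064 0.045 ]
Atab1 [0.4081 0.3939 0.11  ]
Atab2 [0.392  0.3265 0.11  ]
```

```bash
cat > m2.py <<'E'
from h import *
S=cam("scene");T=cam("top")
for u,v in [((276,149),(249,202)),((260,160),(219,202)),((278,147),(249,200))]: print(tri([(S,u),(T,v)]))
go((0.578,-0.147,0.25),-25.5)
E
python3 m2.py
```

```text
(array([0.48310639, 0.03943443, 0.38367968]), np.float64(0.001382258875462055))
(array([0.48387336, 0.10542367, 0.38293362]), np.float64(0.004416009093972254))
(array([0.48320132, 0.03728507, 0.38950607]), np.float64(0.002647182724775392))
t 2.60 tcp [ 0.2494 -0.6002  0.2313] yang(deg) -67.4 F [-0.2  0.7 -0.1] w 1.001 g 0.0
-> delta [ 47.74 -29.24  -1.87] yaw -41.9 q7 -0.04
```

servo_tool(
  commands=[
    {"delta_pos": [4,-2.45,-0.2],"yaw": 0,"hand": 8.5},
    {"delta_pos": [8,-4.9,-0.4],"yaw": 0,"hand": 8.5},
    {"delta_pos": [12,-7.3,-0.5],"yaw": 0,"hand": 8.5},
    {"delta_pos": [15.5,-9.5,-0.6],"yaw": 0,"hand": 8.5},
    {"delta_pos": [16,-9.8,-0.6],"yaw": 0,"hand": 8.5},
  ],
)

```text
clock: 3.02
tcp_pos: [0.3643, -0.4427, 0.2378]
ee_rot: [-3.076, -0.626, -0.006]
force: [1.0, 0.9, 0.1]
width: 0.996
grasp_force: 0.0
```

servo_tool(
  commands=[
    {"delta_pos": [16,-9.8,-0.6],"yaw": 0,"hand": 8.5},
    {"delta_pos": [16,-9.8,-0.6],"yaw": 0,"hand": 8.5},
    {"delta_pos": [16,-9.8,-0.6],"yaw": 0,"hand": 8.5},
    {"delta_pos": [16,-9.8,-0.6],"yaw": 0,"hand": 8.5},
    {"delta_pos": [16,-9.8,-0.6],"yaw": 0,"hand": 8.5},
  ],
)

```text
clock: 3.43
tcp_pos: [0.4737, -0.2901, 0.2438]
ee_rot: [-3.076, -0.627, -0.006]
force: [0.2, 1.2, -0.0]
width: 0.995
grasp_force: 0.0
```

servo_tool(
  commands=[
    {"delta_pos": [15.7,-9.7,-0.6],"yaw": -35,"hand": 8.5},
    {"delta_pos": [15.7,-9.7,-0.6],"yaw": -35,"hand": 8.5},
    {"delta_pos": [15.7,-9.7,-0.6],"yaw": -35,"hand": 8.5},
    {"delta_pos": [15.7,-9.7,-0.6],"yaw": -35,"hand": 8.5},
    {"delta_pos": [15.7,-9.7,-0.6],"yaw": -42,"hand": 8.5},
  ],
)

```text
clock: 3.85
tcp_pos: [0.5809, -0.1389, 0.2499]
ee_rot: [-2.729, -1.551, -0.009]
force: [0.0, 1.6, -0.0]
width: 0.993
grasp_force: 0.0
```

servo_tool(
  commands=[
    {"delta_pos": [0,0,0],"yaw": -7,"hand": 8.5},
    {"delta_pos": [0,0,0],"yaw": -7,"hand": 8.5},
  ],
)

```text
clock: 4.02
tcp_pos: [0.5783, -0.1446, 0.2492]
ee_rot: [-2.639, -1.704, -0.001]
force: [0.3, -0.9, 0.3]
width: 1.0
grasp_force: 0.0
```

```bash
cat > m3.py <<'E'
from h import *
W=cam("wrist");save(W,"w1.png");st()
print(np.round(W["mount"],3))
for n in ["brace_pad","ball_centre","stand"]:
    print(n,[(np.round(a["location"],1).tolist(),round(a["score"],2)) for a in r.pinpoint(n,W)])
print(proj(W,(.5857,-.1473,.086)),proj(W,(.433,-.072,.112)))
print(r.get_obs()["q"])
E
python3 m3.py
```

```text
t 4.07 tcp [ 0.5775 -0.1466  0.2492] yang(deg) -24.7 F [-0.6 -0.6 -0.3] w 0.994 g 0.0
[[ 0.001 -0.956 -0.293  0.074]
 [ 1.     0.001  0.001  0.001]
 [-0.001 -0.293  0.956 -0.141]
 [ 0.     0.     0.     1.   ]]
brace_pad [([277.9, 179.9], 0.87)]
ball_centre [([94.7, 188.9], 0.89)]
stand [([143.5, 165.9], 0.62), ([350.0, 360.2], 0.38)]
[283.18811066 186.163833  ] [ 90.26001676 186.4774505 ]
[ 0.37570579  0.52331141 -0.25984607  1.558312    0.14726886  1.07951036
 -0.35516149]
```

View pics/w1.png

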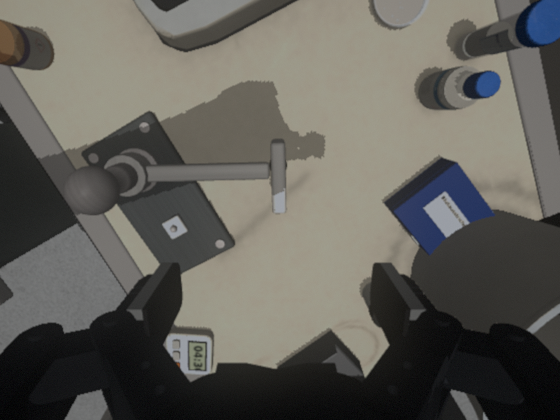

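```bash
cat > m4.py <<'E'
from h import *
import sys
W=cam("wrist")
b=onz(W,r.pinpoint("ball_centre",W)[0]["location"],.112) 
p=onz(W,r.pinpoint("brace_pad",W)[0]["location"],.086)
print(b.round(4),p.round(4),np.linalg.norm((p-b)[:2]),np.degrees(np.arctan2(*(p-b)[1::-1])))
S=cam("scene");T=cam("top")
for n,X,g in (("brace_pad",p,.01),("ball_centre",b,0)):
    o=[(W,r.pinpoint(n,W)[0]["location"])]
    for c in (S,T):
        L=[a["location"] for a in r.pinpoint(n,c) if np.hypot(*(np.array(a["location"])-proj(c,X)))<14]
        if L:o.append((c,L[0]))
    print(n,len(o),tri(o))
a=np.degrees(np.arctan2(*(p-b)[1::-1]))
go((p[0],p[1],.15),a)
E
python3 m4.py
```

```text
[ 0.4372 -0.0763  0.112 ] [ 0.5839 -0.1398  0.086 ] 0.15986468266119724 -23.397426098494684
brace_pad 3 (array([ 0.58444873, -0.14031412,  0.0874821 ]), np.float64(0.0023506087008556085))
ball_centre 3 (array([ 0.43510088, -0.07519474,  0.10899619]), np.float64(0.002355497505165059))
t 4.77 tcp [ 0.5775 -0.1466  0.2494] yang(deg) -24.6 F [-0.  -0.4  0.2] w 0.996 g 0.0
-> delta [0.89 0.3  9.94] yaw -1.2 q7 -0.35
```

servo_tool(
  commands=[
    {"delta_pos": [0.9,0.5,4],"yaw": -1,"hand": 8.5},
    {"delta_pos": [0.9,0.5,8],"yaw": -1,"hand": 8.5},
    {"delta_pos": [0.9,0.5,12],"yaw": -1,"hand": 8.5},
    {"delta_pos": [0.9,0.5,13],"yaw": -1,"hand": 8.5},
    {"delta_pos": [0.9,0.5,13],"yaw": -1,"hand": 8.5},
  ],
)

```text
clock: 5.18
tcp_pos: [0.5833, -0.1402, 0.1161]
ee_rot: [-2.624, -1.717, 0.009]
force: [0.1, 0.6, 0.8]
width: 0.993
grasp_force: 0.0
```

```bash
cat > m5.py <<'E'
from h import *
W=cam("wrist");save(W,"w2.png");st()
print([(np.round(a["location"],1).tolist(),round(a["score"],2)) for a in r.pinpoint("brace_pad",W)])
print(proj(W,(.5845,-.1403,.086)))
E
python3 m5.py
```

```text
t 5.23 tcp [ 0.5856 -0.1405  0.1189] yang(deg) -23.6 F [-0.5 -0.4  1.1] w 0.993 g 0.0
[([276.8, 240.7], 0.82)]
[277.05576459 240.9923243 ]
```

View pics/w2.png

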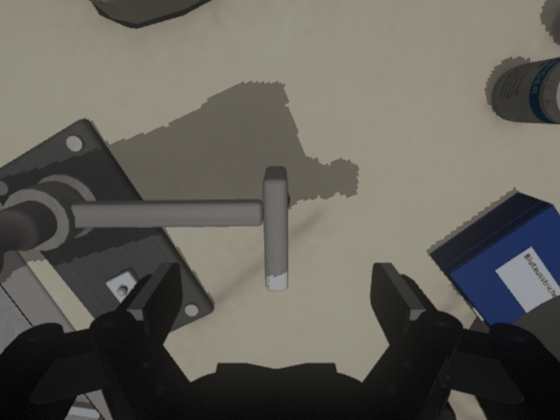

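servo_tool(
  commands=[
    {"delta_pos": [0,0,3],"yaw": 0,"hand": 8.5},
    {"delta_pos": [0,0,5.8],"yaw": 0,"hand": 8.5},
    {"delta_pos": [0,0,5.8],"yaw": 0,"hand": 8.5},
    {"delta_pos": [0,0,5.8],"yaw": 0,"hand": 4},
    {"delta_pos": [0,0,5.8],"yaw": 0,"hand": 0.6},
  ],
)

```text
clock: 5.7
tcp_pos: [0.588, -0.1408, 0.0643]
ee_rot: [2.626, 1.717, 0.006]
force: [-0.8, 0.2, 0.1]
width: 0.743
grasp_force: 0.0
```

servo_tool(
  commands=[
    {"delta_pos": [0,0,0],"yaw": 0,"hand": 0.6},
    {"delta_pos": [0,0,0],"yaw": 0,"hand": 0.6},
    {"delta_pos": [0,0,0],"yaw": 0,"hand": 0.6},
    {"delta_pos": [0,0,0],"yaw": 0,"hand": 0.6},
    {"delta_pos": [0,0,0],"yaw": 0,"hand": 0.6},
  ],
)

```text
clock: 6.12
tcp_pos: [0.5832, -0.1397, 0.0623]
ee_rot: [-2.625, -1.72, 0.007]
force: [-5.9, 2.0, 7.8]
width: 0.148
grasp_force: 59.6
```

servo_tool(
  commands=[
    {"delta_pos": [0,0,0],"yaw": 0,"hand": 0.6},
    {"delta_pos": [0,0,0],"yaw": 0,"hand": 0.6},
    {"delta_pos": [0,0,0],"yaw": 0,"hand": 0.6},
    {"delta_pos": [0,0,0],"yaw": 0,"hand": 0.6},
    {"delta_pos": [0,0,0],"yaw": 0,"hand": 0.6},
  ],
)

```text
clock: 6.53
tcp_pos: [0.5832, -0.1397, 0.0623]
ee_rot: [-2.625, -1.72, 0.007]
force: [-6.1, 2.3, 7.5]
width: 0.152
grasp_force: 59.6
```

```bash
cat > arc.py <<'E'
from h import *
c=np.array([.4355,-.0755])
o,m=st(); p=np.array(o["tcp_pos"])[:2]; v=p-c; a=np.arctan2(v[1],v[0]); print(np.hypot(*v),np.degrees(a))
t=m
# per-call plan: rows of 6deg clockwise; deltas in tool axes at call start
for n in (5,):
    for k in range(1,6):
        th=-np.radians(6*k); q=c+np.array([[np.cos(th),-np.sin(th)],[np.sin(th),np.cos(th)]])@v
        print(np.round(m.T@np.append(q-p,0)*100,2), 6*k)
E
python3 arc.py
```

```text
t 6.53 tcp [ 0.5832 -0.1397  0.0623] yang(deg) -23.5 F [-6.1  2.3  7.5] w 0.152 g 59.6
0.1610523871264813 -23.50957504239696
[-1.68 -0.09  0.  ] 6
[-3.35 -0.35  0.01] 12
[-4.98 -0.79  0.01] 18
[-6.55 -1.39  0.02] 24
[-8.05 -2.16  0.03] 30
```

servo_tool(
  commands=[
    {"delta_pos": [-1.72,-0.09,0],"yaw": 6,"hand": 0.6},
    {"delta_pos": [-3.43,-0.36,0],"yaw": 12,"hand": 0.6},
    {"delta_pos": [-5.1,-0.81,0],"yaw": 18,"hand": 0.6},
    {"delta_pos": [-6.71,-1.43,0],"yaw": 24,"hand": 0.6},
    {"delta_pos": [-8.25,-2.21,0],"yaw": 30,"hand": 0.6},
  ],
)

```text
clock: 6.95
tcp_pos: [0.5302, -0.2067, 0.0623]
ee_rot: [-2.983, -0.977, 0.005]
force: [-5.5, 2.2, 6.5]
width: 0.149
grasp_force: 59.7
```

servo_tool(
  commands=[
    {"delta_pos": [-1.72,-0.09,0],"yaw": 6,"hand": 0.6},
    {"delta_pos": [-3.43,-0.36,0],"yaw": 12,"hand": 0.6},
    {"delta_pos": [-5.1,-0.81,0],"yaw": 18,"hand": 0.6},
    {"delta_pos": [-5.1,-0.81,0],"yaw": 18,"hand": 0.6},
    {"delta_pos": [-5.1,-0.81,0],"yaw": 18,"hand": 0.6},
  ],
)

```text
clock: 7.37
tcp_pos: [0.4846, -0.2306, 0.0623]
ee_rot: [-3.1, -0.502, 0.004]
force: [-2.5, 0.4, 6.5]
width: 0.147
grasp_force: 59.4
```

```bash
sed -i 's/c=np.array.*/c=np.array([.4319,-.0739])/' arc.py; python3 arc.py
```

```text
t 7.37 tcp [ 0.4846 -0.2306  0.0623] yang(deg) -71.6 F [-2.5  0.4  6.5] w 0.147 g 59.4
0.16532661202174842 -71.39762658530857
[-1.73 -0.08  0.  ] 6
[-3.44 -0.35  0.01] 12
[-5.11 -0.79  0.01] 18
[-6.73 -1.41  0.02] 24
[-8.27 -2.19  0.02] 30
```

servo_tool(
  commands=[
    {"delta_pos": [-1.15,-0.04,0],"yaw": 4,"hand": 0.6},
    {"delta_pos": [-2.3,-0.16,0],"yaw": 8,"hand": 0.6},
    {"delta_pos": [-3.44,-0.35,0],"yaw": 12,"hand": 0.6},
    {"delta_pos": [-3.44,-0.35,0],"yaw": 12,"hand": 0.6},
    {"delta_pos": [-3.44,-0.35,0],"yaw": 12,"hand": 0.6},
  ],
)

```text
clock: 7.78
tcp_pos: [0.4508, -0.2382, 0.0623]
ee_rot: [-3.136, -0.176, 0.005]
force: [-3.5, -0.5, 7.1]
width: 0.151
grasp_force: 59.5
```

servo_tool(
  commands=[
    {"delta_pos": [-0.57,0,0],"yaw": 2,"hand": 0.6},
    {"delta_pos": [-1.15,-0.04,0],"yaw": 4,"hand": 0.6},
    {"delta_pos": [-1.15,-0.04,0],"yaw": 4,"hand": 0.6},
  ],
)

```text
clock: 8.03
tcp_pos: [0.4434, -0.2389, 0.0624]
ee_rot: [3.139, 0.075, 0.007]
force: [1.7, 0.2, 3.7]
width: 0.151
grasp_force: 62.9
```

```bash
python3 arc.py|head -2
```

```text
t 8.03 tcp [ 0.4434 -0.2389  0.0624] yang(deg) -87.3 F [1.7 0.2 3.7] w 0.151 g 62.9
0.1654406017577006 -86.02387379987941
```

servo_tool(
  commands=[
    {"delta_pos": [-0.4,0,0],"yaw": 0,"hand": 0.6},
    {"delta_pos": [-0.4,0,0],"yaw": 0,"hand": 0.6},
    {"delta_pos": [-0.4,0,0],"yaw": 0,"hand": 0.6},
  ],
)

```text
clock: 8.28
tcp_pos: [0.4434, -0.239, 0.0624]
ee_rot: [3.138, 0.078, 0.016]
force: [8.8, 1.5, -0.9]
width: 0.152
grasp_force: 61.8
```

```bash
python3 arc.py|head -2; cat > fit.py <<'E'
import numpy as np
from scipy.optimize import least_squares as ls
P=np.array([[.5832,-.1397],[.5302,-.2067],[.4846,-.2306],[.4508,-.2382],[.4434,-.2389]])
s=ls(lambda c:np.hypot(*(P-c).T)-.165,[.43,-.07]);print(s.x,s.fun)
E
python3 fit.py
```

```text
t 8.28 tcp [ 0.4434 -0.239   0.0624] yang(deg) -87.2 F [ 8.8  1.5 -0.9] w 0.152 g 61.8
0.1654926416098821 -86.0240501156628
[ 0.43171191 -0.0743108 ] [-1.84557603e-06  5.47358883e-06 -4.64843568e-06 -2.94932159e-06
  3.69030604e-06]
```

servo_tool(
  commands=[
    {"delta_pos": [0,0,0],"yaw": 0,"hand": 2.5},
    {"delta_pos": [0,0,0],"yaw": 0,"hand": 5},
    {"delta_pos": [0,0,0],"yaw": 0,"hand": 5},
    {"delta_pos": [0,0,0],"yaw": 0,"hand": 5},
    {"delta_pos": [0,0,-2],"yaw": 0,"hand": 5},
  ],
)

```text
clock: 8.7
tcp_pos: [0.4343, -0.2386, 0.0788]
ee_rot: [-3.137, -0.062, 0.012]
force: [-1.3, 0.5, 0.6]
width: 0.585
grasp_force: 0.0
```

servo_tool(
  commands=[
    {"delta_pos": [0,0,-4],"yaw": 0,"hand": 6},
    {"delta_pos": [0,0,-8],"yaw": 0,"hand": 8},
    {"delta_pos": [0,0,-12],"yaw": 0,"hand": 8.5},
    {"delta_pos": [0,0,-16],"yaw": 0,"hand": 8.5},
    {"delta_pos": [0,0,-20],"yaw": 0,"hand": 8.5},
  ],
)

```text
clock: 9.12
tcp_pos: [0.436, -0.2395, 0.2832]
ee_rot: [-3.14, -0.062, 0.002]
force: [1.1, 0.1, -1.4]
width: 0.996
grasp_force: 0.0
```

servo_tool(
  commands=[
    {"delta_pos": [0,0,-4],"yaw": 0,"hand": 8.5},
    {"delta_pos": [0,0,-8],"yaw": 0,"hand": 8.5},
    {"delta_pos": [0,0,-12],"yaw": 0,"hand": 8.5},
    {"delta_pos": [0,0,-16],"yaw": 0,"hand": 8.5},
    {"delta_pos": [0,0,-20],"yaw": 0,"hand": 8.5},
  ],
)

```text
clock: 9.53
tcp_pos: [0.436, -0.2395, 0.4832]
ee_rot: [-3.14, -0.063, 0.001]
force: [0.5, -0.1, -1.3]
width: 0.993
grasp_force: 0.0
```

```bash
cat > m6.py <<'E'
from h import *
st();print(np.round(r.get_obs()["q"],2))
S=cam("scene");T=cam("top")
X=np.array((.5846,-.1403,.086))
E_=np.array((.4317+.165*np.cos(np.radians(-86)),-.0743-.165*np.sin(np.radians(86)),.086))
for p in (S,T): print([(np.round(a["location"],1).tolist(),round(a["score"],2)) for a in r.pinpoint("brace_pad",p)],proj(p,E_).round(1), proj(p,(.4317,-.0743,.112)).round(1),[np.round(a["location"],1).tolist() for a in r.pinpoint("ball_centre",p)][:2])
E
python3 m6.py
```

```text
t 9.53 tcp [ 0.436  -0.2395  0.4832] yang(deg) -87.7 F [ 0.5 -0.1 -1.3] w 0.993 g 0.0
[ 0.37  0.23  0.13  1.35 -0.03  1.56 -1.04]
[([331.0, 196.3], 0.79), ([339.0, 180.9], 0.7)] [330.9 194.1] [308.9 214.6] [[307.7, 215.8]]
[([360.4, 229.9], 0.79)] [357.3 231.3] [296.8 233.2] [[145.2, 237.4]]
```

servo_tool(
  commands=[
    {"delta_pos": [0,-4,-0.5],"yaw": 0,"hand": 8.5},
    {"delta_pos": [0,-8,-1],"yaw": 0,"hand": 8.5},
    {"delta_pos": [0,-12,-1],"yaw": 0,"hand": 8.5},
    {"delta_pos": [0,-16,-1],"yaw": 0,"hand": 8.5},
    {"delta_pos": [0,-20,-1],"yaw": 0,"hand": 8.5},
  ],
)

```text
clock: 10.25
tcp_pos: [0.4279, -0.038, 0.4896]
ee_rot: [-3.141, -0.064, 0.006]
force: [1.8, -0.4, 0.0]
width: 0.992
grasp_force: 0.0
```

servo_tool(
  commands=[
    {"delta_pos": [0,-4,0],"yaw": 0,"hand": 8.5},
    {"delta_pos": [0,-8,0],"yaw": 0,"hand": 8.5},
    {"delta_pos": [0,-12,0],"yaw": 0,"hand": 8.5},
    {"delta_pos": [0,-16,0],"yaw": 0,"hand": 8.5},
    {"delta_pos": [0,-20,0],"yaw": 0,"hand": 8.5},
  ],
)

```text
clock: 10.67
tcp_pos: [0.4196, 0.1615, 0.4897]
ee_rot: [3.139, 0.064, -0.006]
force: [2.4, -0.3, 0.1]
width: 0.994
grasp_force: 0.0
```

servo_tool(
  commands=[
    {"delta_pos": [2,-4,0],"yaw": -7,"hand": 8.5},
    {"delta_pos": [4,-7,0],"yaw": -14,"hand": 8.5},
    {"delta_pos": [4,-7,0],"yaw": -21,"hand": 8.5},
    {"delta_pos": [4,-7,0],"yaw": -28,"hand": 8.5},
    {"delta_pos": [4,-7,0],"yaw": -35,"hand": 8.5},
  ],
)

```text
clock: 11.08
tcp_pos: [0.4576, 0.2321, 0.4885]
ee_rot: [2.971, 1.018, -0.01]
force: [0.0, -0.2, -0.1]
width: 0.994
grasp_force: 0.0
```

servo_tool(
  commands=[
    {"delta_pos": [0,0,0],"yaw": -7,"hand": 8.5},
    {"delta_pos": [0,0,0],"yaw": -14,"hand": 8.5},
    {"delta_pos": [0,0,0],"yaw": -21,"hand": 8.5},
    {"delta_pos": [0,0,0],"yaw": -28,"hand": 8.5},
    {"delta_pos": [0,0,0],"yaw": -35,"hand": 8.5},
  ],
)

```text
clock: 11.5
tcp_pos: [0.4574, 0.2312, 0.4892]
ee_rot: [-2.529, -1.862, 0.007]
force: [0.2, -0.7, 0.1]
width: 0.997
grasp_force: 0.0
```

servo_tool(
  commands=[
    {"delta_pos": [0,0,0],"yaw": -7,"hand": 8.5},
    {"delta_pos": [0,0,0],"yaw": -14,"hand": 8.5},
    {"delta_pos": [0,0,0],"yaw": -21,"hand": 8.5},
    {"delta_pos": [0,0,0],"yaw": -28,"hand": 8.5},
    {"delta_pos": [0,0,0],"yaw": -35,"hand": 8.5},
  ],
)

```text
clock: 11.92
tcp_pos: [0.4574, 0.2312, 0.4892]
ee_rot: [-1.852, -2.536, 0.007]
force: [-1.4, 0.8, 0.2]
width: 0.997
grasp_force: 0.0
```

servo_tool(
  commands=[
    {"delta_pos": [0,0,0],"yaw": -7,"hand": 8.5},
    {"delta_pos": [0,0,0],"yaw": -14,"hand": 8.5},
    {"delta_pos": [0,0,0],"yaw": -21,"hand": 8.5},
    {"delta_pos": [0,0,0],"yaw": -28,"hand": 8.5},
    {"delta_pos": [0,0,0],"yaw": -35,"hand": 8.5},
  ],
)

```text
clock: 12.33
tcp_pos: [0.4574, 0.2311, 0.4893]
ee_rot: [-1.003, -2.974, 0.005]
force: [0.1, -0.0, 0.0]
width: 0.997
grasp_force: 0.0
```

servo_tool(
  commands=[
    {"delta_pos": [0,0,0],"yaw": -7,"hand": 8.5},
    {"delta_pos": [0,0,0],"yaw": -14,"hand": 8.5},
    {"delta_pos": [0,0,0],"yaw": -21,"hand": 8.5},
    {"delta_pos": [0,0,0],"yaw": -28,"hand": 8.5},
    {"delta_pos": [0,0,0],"yaw": -35,"hand": 8.5},
  ],
)

```text
clock: 12.75
tcp_pos: [0.4574, 0.2311, 0.4893]
ee_rot: [-0.062, -3.137, 0.004]
force: [-0.6, 0.4, -0.7]
width: 0.997
grasp_force: 0.0
```

```bash
cat > m7.py <<'E'
from h import *
st();print(np.round(r.get_obs()["q"],2))
W=cam("wrist");save(W,"w3.png")
for n,z in (("pan_fin",.1),("socket_centre",.026),("pan_floor",.003),("latch_tip",.135),("scoop_1",0)):
    for a in r.pinpoint(n,W)[:2]: print(n,np.round(a["location"],1),round(a["score"],2),onz(W,a["location"],z).round(4))
go((.5129,.2324,.2),93.4)
E
python3 m7.py
```

```text
t 12.75 tcp [0.4574 0.2311 0.4893] yang(deg) 87.7 F [-0.6  0.4 -0.7] w 0.997 g 0.0
[ 0.02  0.34 -0.82  1.27  0.24  1.64  0.78]
pan_fin [275.8 184.8] 0.95 [0.5069 0.2268 0.1   ]
pan_fin [360.  128.2] 0.24 [0.4199 0.364  0.1   ]
socket_centre [270.9 129.5] 0.57 [0.4211 0.2209 0.026 ]
pan_floor [278.7 214.4] 0.93 [0.5912 0.229  0.003 ]
pan_floor [121.2 136.9] 0.37 [ 0.4253 -0.064   0.003 ]
latch_tip [266.9 138.1] 0.57 [0.4267 0.2167 0.135 ]
scoop_1 [346.8 140. ] 0.97 [0.4478 0.3642 0.    ]
scoop_1 [  2.  243.2] 0.43 [ 0.6342 -0.3553  0.    ]
t 13.05 tcp [0.4577 0.2315 0.4907] yang(deg) 87.3 F [-0.1  0.9  0.6] w 0.997 g 0.0
-> delta [-5.54  0.38 29.06] yaw -6.1 q7 0.77
```

View pics/w3.png

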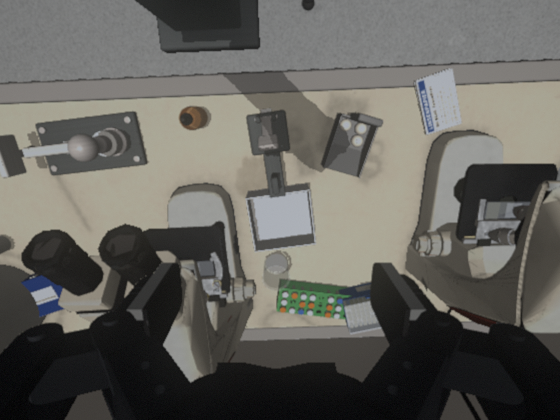

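servo_tool(
  commands=[
    {"delta_pos": [-3,0,3],"yaw": -2,"hand": 8.5},
    {"delta_pos": [-5.2,0,7],"yaw": -4,"hand": 8.5},
    {"delta_pos": [-5.2,0,11],"yaw": -5,"hand": 8.5},
    {"delta_pos": [-5.2,0,15],"yaw": -5,"hand": 8.5},
    {"delta_pos": [-5.2,0,19],"yaw": -5,"hand": 8.5},
  ],
)

```text
clock: 13.47
tcp_pos: [0.5098, 0.2289, 0.2991]
ee_rot: [0.061, -3.141, -0.0]
force: [0.7, 0.0, 0.2]
width: 0.993
grasp_force: 0.0
```

servo_tool(
  commands=[
    {"delta_pos": [0,0,4],"yaw": 0,"hand": 8.5},
    {"delta_pos": [0,0,8],"yaw": 0,"hand": 8.5},
    {"delta_pos": [0,0,10],"yaw": 0,"hand": 8.5},
    {"delta_pos": [0,0,10],"yaw": 0,"hand": 8.5},
  ],
)

```text
clock: 13.8
tcp_pos: [0.5071, 0.2266, 0.1961]
ee_rot: [0.063, -3.131, 0.009]
force: [-1.0, 0.2, -0.1]
width: 0.995
grasp_force: 0.0
```

```bash
sed -i 's/w3.png/w4.png/; s/^go.*//' m7.py; cat >> m7.py <<'E'
S=cam("scene");T=cam("top")
X=onz(W,r.pinpoint("pan_fin",W)[0]["location"],.1)
o=[(W,r.pinpoint("pan_fin",W)[0]["location"])]
for c in (S,T):
    L=[a["location"] for a in r.pinpoint("pan_fin",c) if np.hypot(*(np.array(a["location"])-proj(c,X)))<14]
    if L:o.append((c,L[0]))
print(len(o),tri(o))
E
python3 m7.py
```

```text
t 13.80 tcp [0.5071 0.2266 0.1961] yang(deg) 92.3 F [-1.   0.2 -0.1] w 0.995 g 0.0
[-0.01  0.6  -0.73  1.72  0.46  1.    0.71]
pan_fin [276.6 210. ] 0.94 [0.5076 0.2257 0.1   ]
pan_floor [280.3 253.1] 0.84 [0.5879 0.2328 0.003 ]
latch_tip [265.8 100.2] 0.79 [0.4289 0.2161 0.135 ]
scoop_1 [417.5 131.5] 0.77 [0.4492 0.3655 0.    ]
scoop_1 [133.  62.] 0.58 [0.3957 0.0825 0.    ]
1 (array([0.44697267, 0.22401006, 0.29654808]), np.float64(3.220130166327954e-17))
```

View pics/w4.png

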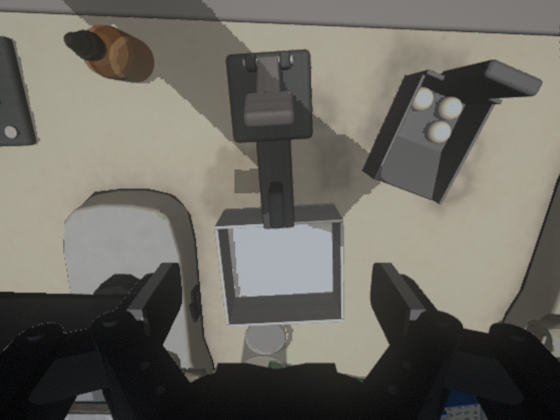

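servo_tool(
  commands=[
    {"delta_pos": [0,-0.1,3],"yaw": -3.3,"hand": 8.5},
    {"delta_pos": [0,-0.1,6],"yaw": -3.3,"hand": 8.5},
    {"delta_pos": [0,-0.1,9],"yaw": -3.3,"hand": 8.5},
    {"delta_pos": [0,-0.1,12],"yaw": -3.3,"hand": 8.5},
    {"delta_pos": [0,-0.1,12.9],"yaw": -3.3,"hand": 8.5},
  ],
)

```text
clock: 14.82
tcp_pos: [0.5077, 0.2264, 0.0684]
ee_rot: [0.155, -3.131, 0.006]
force: [-0.6, -0.6, 0.6]
width: 0.997
grasp_force: 0.0
```

servo_tool(
  commands=[
    {"delta_pos": [0,0,0],"yaw": 0,"hand": 8.5},
    {"delta_pos": [0,0,0],"yaw": 0,"hand": 6},
    {"delta_pos": [0,0,0],"yaw": 0,"hand": 3},
    {"delta_pos": [0,0,0],"yaw": 0,"hand": 0.4},
    {"delta_pos": [0,0,0],"yaw": 0,"hand": 0.4},
  ],
)

```text
clock: 15.23
tcp_pos: [0.5108, 0.229, 0.074]
ee_rot: [-0.155, 3.135, 0.002]
force: [-0.0, -0.1, 0.1]
width: 0.451
grasp_force: 0.0
```

servo_tool(
  commands=[
    {"delta_pos": [0,0,0],"yaw": 0,"hand": 0.4},
    {"delta_pos": [0,0,0],"yaw": 0,"hand": 0.4},
    {"delta_pos": [0,0,0],"yaw": 0,"hand": 0.4},
    {"delta_pos": [0,0,0],"yaw": 0,"hand": 0.4},
    {"delta_pos": [0,0,0],"yaw": 0,"hand": 0.4},
  ],
)

```text
clock: 15.65
tcp_pos: [0.5103, 0.2274, 0.0728]
ee_rot: [-0.154, 3.137, -0.002]
force: [0.0, -4.3, 6.0]
width: 0.132
grasp_force: 61.4
```

```bash
cat > m8.py <<'E'
from h import *
st();print(np.round(r.get_obs()["q"],2), r.get_obs()["torque"])
W=cam("wrist")
for n,z in (("pan_fin",.1),("pan_floor",.003),("latch_tip",.135)):
    for a in r.pinpoint(n,W)[:2]: print(n,np.round(a["location"],1),round(a["score"],2),onz(W,a["location"],z).round(4))
E
python3 m8.py
```

```text
t 15.65 tcp [0.5103 0.2274 0.0728] yang(deg) 95.6 F [ 0.  -4.3  6. ] w 0.132 g 61.4
[-0.07  0.76 -0.62  1.84  0.63  0.75  0.62] [-0.64494718  0.08719624 -0.00368156]
pan_fin [274.8 295.4] 0.71 [0.5083 0.2259 0.1   ]
pan_floor [275.3 317.4] 0.81 [0.5885 0.2336 0.003 ]
latch_tip [275.8  76. ] 0.88 [0.4297 0.2186 0.135 ]
```

servo_tool(
  commands=[
    {"delta_pos": [0,0,-1],"yaw": 0,"hand": 0.4},
    {"delta_pos": [0,0,-3],"yaw": 0,"hand": 0.4},
    {"delta_pos": [0,0,-6],"yaw": 0,"hand": 0.4},
    {"delta_pos": [0,0,-9],"yaw": 0,"hand": 0.4},
    {"delta_pos": [0,0,-12],"yaw": 0,"hand": 0.4},
  ],
)

```text
clock: 16.27
tcp_pos: [0.5085, 0.2286, 0.1927]
ee_rot: [0.158, -3.135, -0.001]
force: [1.0, 0.1, -4.2]
width: 0.125
grasp_force: 60.1
```

servo_tool(
  commands=[
    {"delta_pos": [0,0,-3],"yaw": 0,"hand": 0.4},
    {"delta_pos": [0,0,-6],"yaw": 0,"hand": 0.4},
    {"delta_pos": [0,0,-9],"yaw": 0,"hand": 0.4},
    {"delta_pos": [0,0,-12],"yaw": 0,"hand": 0.4},
    {"delta_pos": [0,0,-15],"yaw": 0,"hand": 0.4},
  ],
)

```text
clock: 16.68
tcp_pos: [0.5085, 0.2285, 0.343]
ee_rot: [0.158, -3.135, -0.0]
force: [0.9, -0.6, -5.4]
width: 0.13
grasp_force: 60.1
```

servo_tool(
  commands=[
    {"delta_pos": [0,0,-3],"yaw": 0,"hand": 0.4},
    {"delta_pos": [1,0,-6],"yaw": 0,"hand": 0.4},
    {"delta_pos": [3,0,-9],"yaw": 0,"hand": 0.4},
    {"delta_pos": [5,0,-12],"yaw": 0,"hand": 0.4},
    {"delta_pos": [7,0,-15],"yaw": 0,"hand": 0.4},
  ],
)

```text
clock: 17.1
tcp_pos: [0.4381, 0.2218, 0.4926]
ee_rot: [0.159, -3.135, -0.0]
force: [0.6, -0.9, -5.1]
width: 0.127
grasp_force: 60.2
```

servo_tool(
  commands=[
    {"delta_pos": [0,0,0],"yaw": 6,"hand": 0.4},
    {"delta_pos": [0,0,0],"yaw": 12,"hand": 0.4},
    {"delta_pos": [0,0,0],"yaw": 18,"hand": 0.4},
    {"delta_pos": [0,0,0],"yaw": 24,"hand": 0.4},
    {"delta_pos": [0,0,0],"yaw": 30,"hand": 0.4},
  ],
)

```text
clock: 17.52
tcp_pos: [0.439, 0.2218, 0.4913]
ee_rot: [-0.666, -3.068, 0.002]
force: [0.4, 1.4, -5.0]
width: 0.129
grasp_force: 60.1
```

servo_tool(
  commands=[
    {"delta_pos": [0,0,0],"yaw": 6,"hand": 0.4},
    {"delta_pos": [0,0,0],"yaw": 12,"hand": 0.4},
    {"delta_pos": [0,0,0],"yaw": 18,"hand": 0.4},
    {"delta_pos": [0,0,0],"yaw": 24,"hand": 0.4},
    {"delta_pos": [0,0,0],"yaw": 30,"hand": 0.4},
  ],
)

```text
clock: 17.93
tcp_pos: [0.439, 0.2219, 0.4911]
ee_rot: [-1.437, -2.791, 0.003]
force: [-0.0, -0.4, -4.0]
width: 0.129
grasp_force: 60.1
```

servo_tool(
  commands=[
    {"delta_pos": [0,0,0],"yaw": 6,"hand": 0.4},
    {"delta_pos": [0,0,0],"yaw": 12,"hand": 0.4},
    {"delta_pos": [0,0,0],"yaw": 18,"hand": 0.4},
    {"delta_pos": [0,0,0],"yaw": 24,"hand": 0.4},
    {"delta_pos": [0,0,0],"yaw": 30,"hand": 0.4},
  ],
)

```text
clock: 18.35
tcp_pos: [0.439, 0.2219, 0.491]
ee_rot: [-2.11, -2.325, 0.004]
force: [-0.8, 0.6, -5.1]
width: 0.129
grasp_force: 60.1
```

```bash
cat > m9.py <<'E'
from h import *
import sys
c=np.array([.4317,-.0743]); a=np.radians(-86.); u=np.array([np.cos(a),np.sin(a)])
print(np.round(r.get_obs()["q"],2))
f=c+.087*u; print(f)
go((*f,.5),4)
E
python3 m9.py
```

```text
[-0.11  0.25 -0.56  1.33  0.13  1.6  -0.56]
[ 0.43776881 -0.16108807]
t 18.35 tcp [0.439  0.2219 0.491 ] yang(deg) 5.5 F [-0.8  0.6 -5.1] w 0.129 g 60.1
-> delta [-38.11  -3.82  -0.87] yaw 1.5 q7 -0.56
```

servo_tool(
  commands=[
    {"delta_pos": [0,0,-2],"yaw": 1.5,"hand": 0.4},
    {"delta_pos": [-4,-0.4,-2.5],"yaw": 1.5,"hand": 0.4},
    {"delta_pos": [-8,-0.8,-2.5],"yaw": 1.5,"hand": 0.4},
    {"delta_pos": [-12,-1.2,-2.5],"yaw": 1.5,"hand": 0.4},
    {"delta_pos": [-15.5,-1.6,-2.5],"yaw": 1.5,"hand": 0.4},
  ],
)

```text
clock: 18.77
tcp_pos: [0.4386, 0.0638, 0.5162]
ee_rot: [-2.137, -2.301, 0.004]
force: [1.7, -0.3, -4.6]
width: 0.126
grasp_force: 60.1
```

servo_tool(
  commands=[
    {"delta_pos": [-4,-0.3,0],"yaw": 0,"hand": 0.4},
    {"delta_pos": [-8,-0.6,0],"yaw": 0,"hand": 0.4},
    {"delta_pos": [-12,-0.9,0],"yaw": 0,"hand": 0.4},
    {"delta_pos": [-16,-1.2,0],"yaw": 0,"hand": 0.4},
    {"delta_pos": [-19,-1.4,0],"yaw": 0,"hand": 0.4},
  ],
)

```text
clock: 19.18
tcp_pos: [0.4383, -0.1281, 0.5161]
ee_rot: [-2.141, -2.298, 0.004]
force: [-0.2, 0.5, -5.1]
width: 0.13
grasp_force: 60.0
```

servo_tool(
  commands=[
    {"delta_pos": [-2,-0.2,2],"yaw": 0,"hand": 0.4},
    {"delta_pos": [-3.3,-0.3,5],"yaw": 0,"hand": 0.4},
    {"delta_pos": [-3.3,-0.3,9],"yaw": 0,"hand": 0.4},
    {"delta_pos": [-3.3,-0.3,12],"yaw": 0,"hand": 0.4},
    {"delta_pos": [-3.3,-0.3,15],"yaw": 0,"hand": 0.4},
  ],
)

```text
clock: 19.6
tcp_pos: [0.4375, -0.1568, 0.3643]
ee_rot: [-2.135, -2.299, 0.001]
force: [0.6, -0.5, -4.1]
width: 0.127
grasp_force: 60.1
```

servo_tool(
  commands=[
    {"delta_pos": [0,0,3],"yaw": 0,"hand": 0.4},
    {"delta_pos": [0,0,6],"yaw": 0,"hand": 0.4},
    {"delta_pos": [0,0,9],"yaw": 0,"hand": 0.4},
    {"delta_pos": [0,0,11],"yaw": 0,"hand": 0.4},
    {"delta_pos": [0,0,11],"yaw": 0,"hand": 0.4},
  ],
)

```text
clock: 20.02
tcp_pos: [0.4348, -0.1559, 0.2524]
ee_rot: [-2.128, -2.294, 0.007]
force: [-1.8, 0.3, -5.5]
width: 0.129
grasp_force: 60.0
```

```bash
cat > m10.py <<'E'
from h import *
exec(open("m9.py").read().split("print(f)")[1]) if 0 else None
c=np.array([.4317,-.0743]); a=np.radians(-86.); u=np.array([np.cos(a),np.sin(a)])
go((*(c+.087*u),.22),4)
W=cam("wrist");save(W,"w5.png");S=cam("scene");save(S,"s5.png");T=cam("top")
zt=r.get_obs()["tcp_pos"][2]-.0728
for n,z in (("pan_fin",.1),("latch_tip",.135),("ball_centre",.112-zt),("socket_centre",.026),("pan_floor",.003)):
  for k,p in (("W",W),("S",S),("T",T)):
    for q in r.pinpoint(n,p)[:2]: print(n,k,np.round(q["location"],1),round(q["score"],2),onz(p,q["location"],zt+z).round(4))
E
python3 m10.py; python3 -c "
import cv2
s=cv2.imread('pics/s5.png')[130:310,240:400];a=cv2.resize(s,None,fx=2.5,fy=2.5,interpolation=2)
w=cv2.imread('pics/w5.png')[:,100:460];w=cv2.resize(w,None,fx=1.07,fy=1.07)
import numpy as np
o=np.zeros((450,800,3),np.uint8);o[:450,:400]=a;h,ww=w.shape[:2];o[:h,400:400+ww]=w[:450];cv2.imwrite('pics/c5.png',o)"
```

```text
t 20.02 tcp [ 0.4348 -0.1559  0.2524] yang(deg) 4.3 F [-1.8  0.3 -5.5] w 0.129 g 60.0
-> delta [-0.56  0.3   3.23] yaw 0.3 q7 0.26
pan_fin W [276.7 295.1] 0.95 [ 0.4353 -0.151   0.2854]
pan_fin S [327.3 156.1] 0.58 [ 0.4279 -0.1511  0.2854]
pan_fin T [295.7 236.2] 0.64 [ 0.416  -0.0664  0.2854]
pan_fin T [331.2 225.9] 0.61 [ 0.4424 -0.1483  0.2854]
latch_tip W [276.4  75.6] 0.81 [ 0.4299 -0.0766  0.3204]
latch_tip W [277.5 294.6] 0.48 [ 0.4342 -0.129   0.3204]
latch_tip S [314.1 159.6] 0.74 [ 0.424  -0.0631  0.3204]
latch_tip T [302.5 230. ] 0.52 [ 0.4289 -0.0803  0.3204]
latch_tip T [296.6 237.5] 0.41 [ 0.4116 -0.0674  0.3204]
ball_centre W [408.3 319.1] 0.32 [ 0.576  -0.2757  0.112 ]
ball_centre S [308.2 213.7] 0.81 [ 0.4357 -0.0768  0.112 ]
ball_centre S [209.2 335.1] 0.51 [0.3899 0.4483 0.112 ]
ball_centre T [293.7 233.4] 0.61 [ 0.431  -0.0661  0.112 ]
ball_centre T [415.8 192.5] 0.57 [ 0.5505 -0.39    0.112 ]
socket_centre S [311.6 189.9] 0.77 [ 0.4267 -0.0687  0.2114]
socket_centre T [296.5 232.1] 0.86 [ 0.4295 -0.0703  0.2114]
pan_floor W [278.3 317.7] 0.72 [ 0.4417 -0.2304  0.1884]
pan_floor S [332.9 172. ] 0.6 [ 0.436  -0.2191  0.1884]
pan_floor T [139.7 225.4] 0.47 [0.4356 0.3232 0.1884]
```

View pics/c5.png

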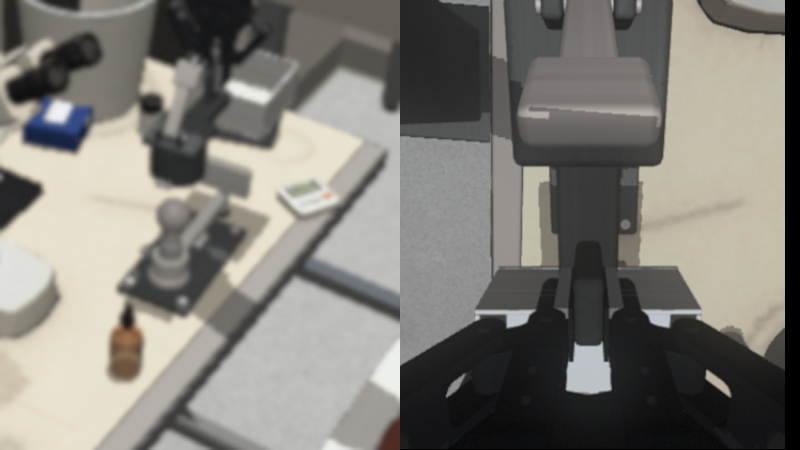

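servo_tool(
  commands=[
    {"delta_pos": [-0.4,0.1,1],"yaw": 0.3,"hand": 0.4},
    {"delta_pos": [-0.4,0.1,2.5],"yaw": 0.3,"hand": 0.4},
    {"delta_pos": [-0.4,0.1,2.5],"yaw": 0.3,"hand": 0.4},
    {"delta_pos": [-0.4,0.1,2.5],"yaw": 0.3,"hand": 0.4},
    {"delta_pos": [-0.4,0.1,2.5],"yaw": 0.3,"hand": 0.4},
  ],
)

```text
clock: 21.33
tcp_pos: [0.4404, -0.162, 0.2324]
ee_rot: [2.145, 2.295, 0.0]
force: [0.4, -0.5, -4.3]
width: 0.127
grasp_force: 60.1
```

```bash
python3 m10.py | head -4; python3 m9.py | tail -2
```

```text
t 21.33 tcp [ 0.4404 -0.162   0.2324] yang(deg) 3.9 F [ 0.4 -0.5 -4.3] w 0.127 g 60.1
-> delta [ 0.11 -0.26  1.24] yaw -0.1 q7 0.24
pan_fin W [277.9 296.2] 0.92 [ 0.4414 -0.1608  0.2601]
pan_fin S [323.9 162.3] 0.7 [ 0.4371 -0.1512  0.2601]
t 22.23 tcp [ 0.4401 -0.162   0.2323] yang(deg) 3.9 F [-0.2 -0.6 -3.6] w 0.134 g 60.1
-> delta [  0.11  -0.23 -26.77] yaw -0.1 q7 0.24
```

servo_tool(
  commands=[
    {"delta_pos": [0.1,-0.23,0.5],"yaw": 0,"hand": 0.4},
    {"delta_pos": [0.1,-0.23,1.2],"yaw": 0,"hand": 0.4},
    {"delta_pos": [0.1,-0.23,1.8],"yaw": 0,"hand": 0.4},
    {"delta_pos": [0.1,-0.23,1.8],"yaw": 0,"hand": 0.4},
    {"delta_pos": [0.1,-0.23,1.8],"yaw": 0,"hand": 0.4},
  ],
)

```text
clock: 22.65
tcp_pos: [0.4373, -0.161, 0.2136]
ee_rot: [-2.144, -2.294, 0.001]
force: [0.0, 0.6, -5.2]
width: 0.13
grasp_force: 60.0
```

servo_tool(
  commands=[
    {"delta_pos": [0,0,0.3],"yaw": 0,"hand": 0.4},
    {"delta_pos": [0,0,0.6],"yaw": 0,"hand": 0.4},
    {"delta_pos": [0,0,0.9],"yaw": 0,"hand": 0.4},
    {"delta_pos": [0,0,0.9],"yaw": 0,"hand": 0.4},
    {"delta_pos": [0,0,0.9],"yaw": 0,"hand": 0.4},
  ],
)

```text
clock: 23.07
tcp_pos: [0.4377, -0.1611, 0.2051]
ee_rot: [-2.145, -2.295, 0.0]
force: [0.0, -0.9, -4.2]
width: 0.129
grasp_force: 60.0
```

```bash
python3 m9.py | tail -2; python3 -c "
from h import *
print(np.round(r.get_obs()['torque'],3))"
```

```text
t 23.07 tcp [ 0.4377 -0.1611  0.2051] yang(deg) 3.9 F [ 0.  -0.9 -4.2] w 0.129 g 60.0
-> delta [ 1.000e-02 -0.000e+00 -2.949e+01] yaw -0.1 q7 0.23
[-0.062  0.059  0.004]
```

servo_tool(
  commands=[
    {"delta_pos": [0,0,0.4],"yaw": 0,"hand": 0.4},
    {"delta_pos": [0,0,0.8],"yaw": 0,"hand": 0.4},
    {"delta_pos": [0,0,1.2],"yaw": 0,"hand": 0.4},
    {"delta_pos": [0,0,1.2],"yaw": 0,"hand": 0.4},
    {"delta_pos": [0,0,1.2],"yaw": 0,"hand": 0.4},
  ],
)

```text
clock: 23.48
tcp_pos: [0.4375, -0.161, 0.1929]
ee_rot: [-2.144, -2.295, 0.001]
force: [0.2, 0.4, -5.3]
width: 0.128
grasp_force: 60.0
```

servo_tool(
  commands=[
    {"delta_pos": [0,0,0.3],"yaw": 0,"hand": 0.4},
    {"delta_pos": [0,0,0.6],"yaw": 0,"hand": 0.4},
    {"delta_pos": [0,0,0.9],"yaw": 0,"hand": 0.4},
    {"delta_pos": [0,0,0.9],"yaw": 0,"hand": 0.4},
    {"delta_pos": [0,0,0.9],"yaw": 0,"hand": 0.4},
  ],
)

```text
clock: 23.9
tcp_pos: [0.4376, -0.161, 0.1841]
ee_rot: [-2.145, -2.295, 0.0]
force: [0.7, 1.0, -4.7]
width: 0.126
grasp_force: 60.0
```

```bash
python3 m9.py | tail -2; python3 -c "
from h import *
print(np.round(r.get_obs()['torque'],3))"
```

```text
t 23.90 tcp [ 0.4376 -0.161   0.1841] yang(deg) 3.9 F [ 0.7  1.  -4.7] w 0.126 g 60.0
-> delta [  0.    -0.   -31.59] yaw -0.1 q7 0.22
[-0.02  -0.051 -0.04 ]
```

servo_tool(
  commands=[
    {"delta_pos": [0,0,0.5],"yaw": 0,"hand": 0.4},
    {"delta_pos": [0,0,1],"yaw": 0,"hand": 0.4},
    {"delta_pos": [0,0,1.5],"yaw": 0,"hand": 0.4},
    {"delta_pos": [0,0,2],"yaw": 0,"hand": 0.4},
    {"delta_pos": [0,0,2.2],"yaw": 0,"hand": 0.4},
  ],
)

```text
clock: 24.32
tcp_pos: [0.4372, -0.161, 0.1613]
ee_rot: [-2.144, -2.294, 0.001]
force: [-0.1, -0.5, -5.2]
width: 0.125
grasp_force: 60.0
```

servo_tool(
  commands=[
    {"delta_pos": [0,0,0.2],"yaw": 0,"hand": 0.4},
    {"delta_pos": [0,0,0.4],"yaw": 0,"hand": 0.4},
    {"delta_pos": [0,0,0.4],"yaw": 0,"hand": 0.4},
    {"delta_pos": [0,0,0.4],"yaw": 0,"hand": 0.4},
    {"delta_pos": [0,0,0.4],"yaw": 0,"hand": 0.4},
  ],
)

```text
clock: 24.73
tcp_pos: [0.4383, -0.1609, 0.1586]
ee_rot: [2.144, 2.295, 0.001]
force: [-0.7, 2.7, -3.0]
width: 0.13
grasp_force: 60.4
```

```bash
python3 m9.py | tail -2; python3 -c "
from h import *
print(np.round(r.get_obs()['torque'],3))"
```

```text
t 24.73 tcp [ 0.4383 -0.1609  0.1586] yang(deg) 3.9 F [-0.7  2.7 -3. ] w 0.130 g 60.4
-> delta [-2.000e-02 -1.000e-02 -3.414e+01] yaw -0.1 q7 0.20
[ 0.11  -0.107  0.015]
```

servo_tool(
  commands=[
    {"delta_pos": [0,0,0.2],"yaw": 0,"hand": 0.4},
    {"delta_pos": [0,0,0.2],"yaw": 0,"hand": 0.4},
    {"delta_pos": [0,0,0.2],"yaw": 0,"hand": 0.4},
  ],
)

```text
clock: 24.98
tcp_pos: [0.439, -0.1608, 0.1584]
ee_rot: [2.14, 2.296, 0.002]
force: [-3.1, 1.2, 11.0]
width: 0.126
grasp_force: 62.5
```

servo_tool(
  commands=[
    {"delta_pos": [0,0,0],"yaw": 0,"hand": 3},
    {"delta_pos": [0,0,0],"yaw": 0,"hand": 5},
    {"delta_pos": [0,0,0],"yaw": 0,"hand": 7},
    {"delta_pos": [0,0,0],"yaw": 0,"hand": 8.5},
    {"delta_pos": [0,0,0],"yaw": 0,"hand": 8.5},
  ],
)

```text
clock: 25.4
tcp_pos: [0.4378, -0.1613, 0.1562]
ee_rot: [-2.146, -2.295, 0.0]
force: [0.2, -0.2, 0.5]
width: 0.832
grasp_force: 0.0
```

servo_tool(
  commands=[
    {"delta_pos": [0,0,-2],"yaw": 0,"hand": 8.5},
    {"delta_pos": [0,0,-5],"yaw": 0,"hand": 8.5},
    {"delta_pos": [0,0,-9],"yaw": 0,"hand": 8.5},
    {"delta_pos": [0,0,-13],"yaw": 0,"hand": 8.5},
    {"delta_pos": [0,0,-13],"yaw": 0,"hand": 8.5},
  ],
)

```text
clock: 25.82
tcp_pos: [0.4423, -0.1622, 0.2936]
ee_rot: [2.135, 2.284, 0.011]
force: [0.8, 1.0, -0.1]
width: 0.994
grasp_force: 0.0
```

```bash
cat > m11.py <<'E'
from h import *
st()
c=np.array([.4317,-.0743]); a=np.radians(-86.); u=np.array([np.cos(a),np.sin(a)])
W=cam("wrist");S=cam("scene");T=cam("top")
for n,x,z in (("pan_fin",85,100),("latch_tip",6,135),("socket_centre",0,26),("pan_floor",165,3)):
  X=np.append(c+u*x/1e3,.086+z/1e3); obs=[]
  for k,p in (("W",W),("S",S),("T",T)):
    e=proj(p,X)
    L=[q for q in r.pinpoint(n,p) if np.hypot(*(np.array(q["location"])-e))<25]
    if L: obs.append((p,L[0]["location"])); print(n,k,e.round(1),np.round(L[0]["location"],1),round(L[0]["score"],2))
  if len(obs)>1: t=tri(obs);print("   exp",X.round(4),"got",t[0].round(4),round(t[1],4))
save(S,"s6.png");save(W,"w6.png")
s=cv2.imread('pics/s6.png')[130:310,240:400];a=cv2.resize(s,None,fx=2.5,fy=2.5,interpolation=2)
w=cv2.imread('pics/w6.png')[:,100:460];w=cv2.resize(w,None,fx=1.07,fy=1.07)
o=np.zeros((450,800,3),np.uint8);o[:450,:400]=a;h,ww=w.shape[:2];o[:h,400:400+ww]=w[:450];cv2.imwrite('pics/c6.png',o)
E
python3 m11.py
```

```text
t 25.82 tcp [ 0.4423 -0.1622  0.2936] yang(deg) 3.9 F [ 0.8  1.  -0.1] w 0.994 g 0.0
pan_fin W [267.9 197.9] [273.3 198.6] 0.67
pan_fin S [323.  181.3] [322.9 183.7] 0.63
   exp [ 0.4376 -0.1591  0.186 ] got [ 0.4411 -0.1641  0.1724] 0.0014
latch_tip W [266.3  90.7] [268.2  92.4] 0.64
latch_tip S [312.3 184.7] [311.9 185.6] 0.71
latch_tip T [300.7 230.9] [299.6 232. ] 0.57
   exp [ 0.4321 -0.0803  0.221 ] got [ 0.4318 -0.0793  0.2181] 0.0027
socket_centre S [308.9 214.6] [312. 215.] 0.64
socket_centre T [296.8 233.2] [295.3 234.3] 0.82
   exp [ 0.4317 -0.0743  0.112 ] got [ 0.4247 -0.0723  0.1158] 0.0043
pan_floor W [269.2 241.5] [270.8 243.7] 0.65
pan_floor S [331.  193.4] [330.5 196.5] 0.84
   exp [ 0.4432 -0.2389  0.089 ] got [ 0.4471 -0.2499  0.0679] 0.0016
```

View pics/c6.png

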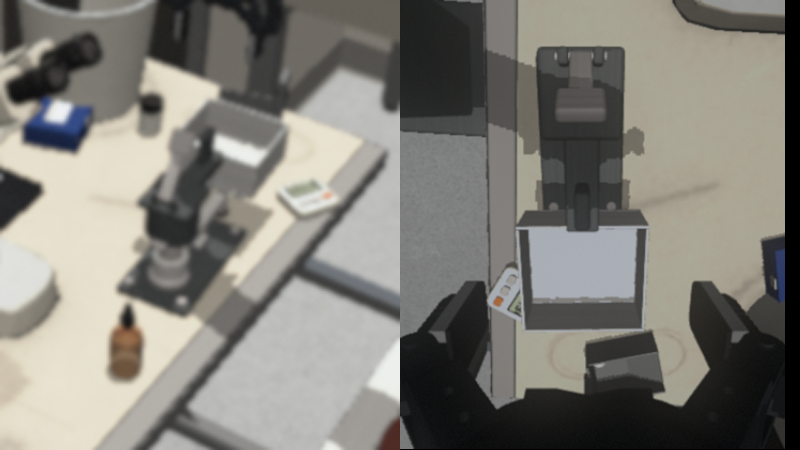

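servo_tool(
  commands=[
    {"delta_pos": [3,0,0],"yaw": 0,"hand": 0},
    {"delta_pos": [6,0,0],"yaw": 0,"hand": 0},
    {"delta_pos": [9.8,0,0],"yaw": 0,"hand": 0},
    {"delta_pos": [9.8,0,0],"yaw": 0,"hand": 0},
    {"delta_pos": [9.8,0,0],"yaw": 0,"hand": 0},
  ],
)

```text
clock: 26.98
tcp_pos: [0.4312, -0.061, 0.2866]
ee_rot: [2.138, 2.301, 0.001]
force: [-0.3, -0.2, -0.4]
width: 0.293
grasp_force: 0.0
```

servo_tool(
  commands=[
    {"delta_pos": [0,0,0],"yaw": 0,"hand": 0},
    {"delta_pos": [0,0,0],"yaw": 0,"hand": 0},
    {"delta_pos": [0,0,0],"yaw": 0,"hand": 0},
    {"delta_pos": [0,0,0],"yaw": 0,"hand": 0},
    {"delta_pos": [0,0,0],"yaw": 0,"hand": 0},
  ],
)

```text
clock: 27.4
tcp_pos: [0.4312, -0.0641, 0.2862]
ee_rot: [-2.147, -2.293, 0.0]
force: [0.0, -0.5, -0.2]
width: -0.004
grasp_force: 0.0
```

```bash
cat > m12.py <<'E'
from h import *
c=np.array([.4317,-.0743]); a=np.radians(-86.); u=np.array([np.cos(a),np.sin(a)])
o,m=st(); p0=None
for th in range(70,-6,-5):
    t=np.radians(th); X=np.append(c+u*(-.037+.075*np.cos(t)),.156+.075*np.sin(t))
    print(th,X.round(4),np.round(m.T@(X-o["tcp_pos"])*100,2))
E
python3 m12.py
```

```text
t 27.40 tcp [ 0.4312 -0.0641  0.2862] yang(deg) 3.8 F [ 0.  -0.5 -0.2] w -0.004 g 0.0
70 [ 0.4309 -0.063   0.2265] [ 0.12 -0.02  5.97]
65 [ 0.4313 -0.069   0.224 ] [-0.49 -0.01  6.23]
60 [ 0.4317 -0.0748  0.221 ] [-1.07 -0.01  6.53]
55 [ 0.4321 -0.0803  0.2174] [-1.62 -0.01  6.88]
50 [ 0.4325 -0.0855  0.2135] [-2.14 -0.01  7.28]
45 [ 0.4328 -0.0903  0.209 ] [-2.62 -0.01  7.72]
40 [ 0.4331 -0.0947  0.2042] [-3.06 -0.    8.2 ]
35 [ 0.4334 -0.0987  0.199 ] [-3.46 -0.    8.72]
30 [ 0.4336 -0.1022  0.1935] [-3.81 -0.    9.27]
25 [ 0.4339 -0.1052  0.1877] [-4.12  0.    9.85]
20 [ 0.434  -0.1077  0.1817] [-4.37  0.   10.46]
15 [ 0.4342 -0.1097  0.1754] [-4.56  0.   11.08]
10 [ 0.4343 -0.1111  0.169 ] [-4.71  0.   11.72]
5 [ 0.4343 -0.1119  0.1625] [-4.79  0.   12.37]
0 [ 0.4344 -0.1122  0.156 ] [-4.82  0.   13.02]
-5 [ 0.4343 -0.1119  0.1495] [-4.79  0.   13.68]
```

servo_tool(
  commands=[
    {"delta_pos": [0.1,0,3],"yaw": 0,"hand": 0},
    {"delta_pos": [0.1,0,5.5],"yaw": 0,"hand": 0},
    {"delta_pos": [0.1,0,6],"yaw": 0,"hand": 0},
    {"delta_pos": [0.1,0,6],"yaw": 0,"hand": 0},
    {"delta_pos": [0.1,0,6],"yaw": 0,"hand": 0},
  ],
)

```text
clock: 27.82
tcp_pos: [0.4317, -0.0625, 0.2269]
ee_rot: [2.145, 2.295, 0.001]
force: [0.2, -0.3, 0.0]
width: 0.002
grasp_force: 0.0
```

servo_tool(
  commands=[
    {"delta_pos": [-0.61,0,0.26],"yaw": 0,"hand": 0},
    {"delta_pos": [-1.19,0,0.56],"yaw": 0,"hand": 0},
    {"delta_pos": [-1.74,0,0.91],"yaw": 0,"hand": 0},
    {"delta_pos": [-2.26,0,1.31],"yaw": 0,"hand": 0},
    {"delta_pos": [-2.74,0,1.75],"yaw": 0,"hand": 0},
  ],
)

```text
clock: 28.23
tcp_pos: [0.4338, -0.0907, 0.2091]
ee_rot: [2.145, 2.293, 0.002]
force: [0.3, 0.4, 1.3]
width: -0.002
grasp_force: 0.9
```

servo_tool(
  commands=[
    {"delta_pos": [-0.44,0,0.48],"yaw": 0,"hand": 0},
    {"delta_pos": [-0.84,0,1.0],"yaw": 0,"hand": 0},
    {"delta_pos": [-1.19,0,1.55],"yaw": 0,"hand": 0},
    {"delta_pos": [-1.5,0,2.13],"yaw": 0,"hand": 0},
    {"delta_pos": [-1.75,0,2.74],"yaw": 0,"hand": 0},
  ],
)

```text
clock: 28.65
tcp_pos: [0.4342, -0.1078, 0.1808]
ee_rot: [2.145, 2.295, -0.0]
force: [1.7, -0.1, 2.1]
width: -0.002
grasp_force: 0.9
```

servo_tool(
  commands=[
    {"delta_pos": [-0.19,0,0.62],"yaw": 0,"hand": 0},
    {"delta_pos": [-0.34,0,1.26],"yaw": 0,"hand": 0},
    {"delta_pos": [-0.42,0,1.8],"yaw": 0,"hand": 0},
    {"delta_pos": [-0.42,0,2.1],"yaw": 0,"hand": 0},
    {"delta_pos": [-0.42,0,2.1],"yaw": 0,"hand": 0},
  ],
)

```text
clock: 29.07
tcp_pos: [0.4343, -0.1116, 0.1606]
ee_rot: [-2.145, -2.295, 0.002]
force: [-0.8, -2.0, 5.7]
width: -0.002
grasp_force: 2.9
```

```bash
python3 m12.py | head -1
```

```text
t 29.07 tcp [ 0.4343 -0.1116  0.1606] yang(deg) 3.9 F [-0.8 -2.   5.7] w -0.002 g 2.9
```

servo_tool(
  commands=[
    {"delta_pos": [0,0,0.2],"yaw": 0,"hand": 0},
    {"delta_pos": [0,0,0.4],"yaw": 0,"hand": 0},
    {"delta_pos": [0,0,0.4],"yaw": 0,"hand": 0},
    {"delta_pos": [0,0,0.4],"yaw": 0,"hand": 0},
  ],
)

```text
clock: 29.4
tcp_pos: [0.4351, -0.1116, 0.1597]
ee_rot: [2.142, 2.294, -0.0]
force: [-5.7, -0.6, 28.4]
width: -0.001
grasp_force: 14.1
```

servo_tool(
  commands=[
    {"delta_pos": [0,0,-2],"yaw": 0,"hand": 0},
    {"delta_pos": [0,0,-6],"yaw": 0,"hand": 2},
    {"delta_pos": [0,0,-10],"yaw": 0,"hand": 5},
    {"delta_pos": [-2,0,-14],"yaw": 0,"hand": 8},
    {"delta_pos": [-5,0,-17],"yaw": 0,"hand": 8},
  ],
)

```text
clock: 29.82
tcp_pos: [0.4377, -0.1552, 0.3264]
ee_rot: [-2.136, -2.304, -0.004]
force: [1.7, -1.2, -0.6]
width: 0.569
grasp_force: 0.0
```

servo_tool(
  commands=[
    {"delta_pos": [-4,0,0],"yaw": 0,"hand": 8.5},
    {"delta_pos": [-8,0,0],"yaw": 0,"hand": 8.5},
    {"delta_pos": [-12,0,0],"yaw": 0,"hand": 8.5},
    {"delta_pos": [-12,0,0],"yaw": 0,"hand": 8.5},
    {"delta_pos": [-12,0,0],"yaw": 0,"hand": 8.5},
  ],
)

```text
clock: 30.23
tcp_pos: [0.4443, -0.2803, 0.3221]
ee_rot: [-2.149, -2.287, 0.001]
force: [0.6, 1.4, -0.6]
width: 0.995
grasp_force: 0.0
```

```bash
cat > m13.py <<'E'
from h import *
st();print(np.round(r.get_obs()["q"],2))
c=np.array([.4317,-.0743]); a=np.radians(-86.); u=np.array([np.cos(a),np.sin(a)])
W=cam("wrist");save(W,"w7.png");T=cam("top");S=cam("scene");save(T,"t7.png")
for n,x,z in (("latch_tip",46,75),("latch_tip",6,135),("pan_fin",85,100)):
  X=np.append(c+u*x/1e3,.086+z/1e3)
  print(n,x,[(k,proj(p,X).round(0),[np.round(q["location"]) for q in r.pinpoint(n,p)[:2]]) for k,p in (("W",W),("S",S),("T",T))])
for n,z in (("scoop_1",0),("scoop_1_lip",.029),("bead_1",.016)):
  for k,p in (("W",W),("T",T)):
    print(n,k,[(np.round(q["location"]),round(q["score"],2),onz(p,q["location"],z)[:2].round(4)) for q in r.pinpoint(n,p)[:6]])
E
python3 m13.py
```

```text
t 30.23 tcp [ 0.4443 -0.2803  0.3221] yang(deg) 3.6 F [ 0.6  1.4 -0.6] w 0.995 g 0.0
[ 0.69  0.35 -0.25  1.63  0.09  1.18  0.49]
latch_tip 46 [('W', array([277.,  -5.]), []), ('S', array([317., 194.]), [array([317., 192.])]), ('T', array([315., 232.]), [array([314., 232.])])]
latch_tip 6 [('W', array([ 277., -115.]), []), ('S', array([312., 185.]), [array([317., 192.])]), ('T', array([301., 231.]), [array([314., 232.])])]
pan_fin 85 [('W', array([277.,  42.]), [array([283.,  43.]), array([399., 215.])]), ('S', array([323., 181.]), [array([322., 182.])]), ('T', array([332., 230.]), [array([329., 232.])])]
scoop_1 W [(array([312., 264.]), 0.83, array([ 0.5108, -0.4397]))]
scoop_1 T [(array([141., 227.]), 0.56, array([0.4417, 0.3701]))]
scoop_1_lip W []
scoop_1_lip T [(array([151., 204.]), 0.84, array([0.5048, 0.3373]))]
bead_1 W [(array([293., 261.]), 0.42, array([ 0.4792, -0.4285]))]
bead_1 T [(array([135., 225.]), 0.61, array([0.4452, 0.3825])), (array([135., 235.]), 0.54, array([0.4165, 0.3812])), (array([144., 234.]), 0.39, array([0.4198, 0.3578]))]
```

View pics/w7.png

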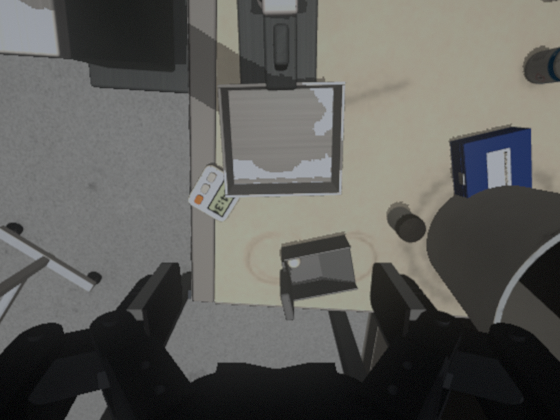

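servo_tool(
  commands=[
    {"delta_pos": [-4,0.4,0],"yaw": 7,"hand": 8.5},
    {"delta_pos": [-8,0.8,0],"yaw": 14,"hand": 8.5},
    {"delta_pos": [-12,1.2,0],"yaw": 21,"hand": 8.5},
    {"delta_pos": [-16,1.5,0],"yaw": 28,"hand": 8.5},
    {"delta_pos": [-16.6,1.5,0],"yaw": 35,"hand": 8.5},
  ],
)

```text
clock: 31.55
tcp_pos: [0.4694, -0.4512, 0.3217]
ee_rot: [2.745, 1.522, -0.008]
force: [-1.3, -1.2, -1.5]
width: 0.998
grasp_force: 0.0
```

servo_tool(
  commands=[
    {"delta_pos": [0,0,1],"yaw": 7,"hand": 8.5},
    {"delta_pos": [0,0,2],"yaw": 14,"hand": 8.5},
    {"delta_pos": [0,0,3],"yaw": 21,"hand": 8.5},
    {"delta_pos": [0,0,4],"yaw": 28,"hand": 8.5},
    {"delta_pos": [0,0,5],"yaw": 35,"hand": 8.5},
  ],
)

```text
clock: 31.97
tcp_pos: [0.4719, -0.443, 0.2731]
ee_rot: [-3.075, -0.64, 0.0]
force: [0.1, 0.2, -0.1]
width: 0.993
grasp_force: 0.0
```

servo_tool(
  commands=[
    {"delta_pos": [0,0,0],"yaw": 6,"hand": 8.5},
    {"delta_pos": [0,0,0],"yaw": 11.6,"hand": 8.5},
    {"delta_pos": [0,0,0],"yaw": 11.6,"hand": 8.5},
    {"delta_pos": [0,0,0],"yaw": 11.6,"hand": 8.5},
  ],
)

```text
clock: 32.3
tcp_pos: [0.4721, -0.4429, 0.2737]
ee_rot: [-3.123, -0.34, 0.0]
force: [0.5, 0.8, 0.7]
width: 0.994
grasp_force: 0.0
```

```bash
cat > m14.py <<'E'
from h import *
import sys
st();print(np.round(r.get_obs()["q"],2))
W=cam("wrist");save(W,sys.argv[1])
for n,z in (("scoop_1",0),("scoop_1_lip",.029),("bead_1",.016)):
    print(n,[(np.round(q["location"]),round(q["score"],2),onz(W,q["location"],z)[:2].round(4)) for q in r.pinpoint(n,W)[:6]])
E
python3 m14.py w8.png
```

```text
t 32.30 tcp [ 0.4721 -0.4429  0.2737] yang(deg) -77.6 F [0.5 0.8 0.7] w 0.994 g 0.0
[ 0.64  0.58  0.14  1.37 -0.08  1.19 -0.57]
scoop_1 [(array([278., 136.]), 0.64, array([ 0.5107, -0.4379]))]
scoop_1_lip []
bead_1 [(array([274.,  87.]), 0.7, array([ 0.5659, -0.4211])), (array([264., 158.]), 0.67, array([ 0.4828, -0.4267]))]
```

View pics/w8.png

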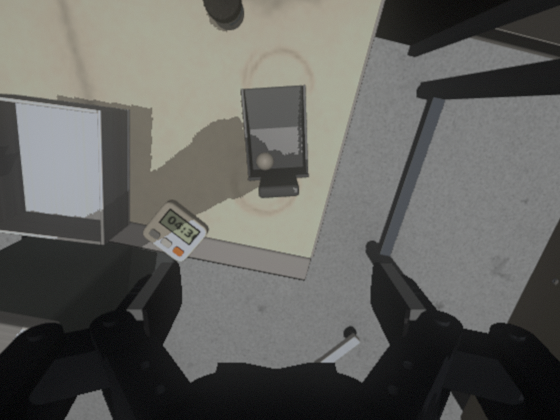

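```bash
cat > m15.py <<'E'
from h import *
st(); W=cam("wrist"); X=onz(W,(279,187),.11); print(X)
go((X[0],X[1],.18),-74.6)
E
python3 m15.py
```

```text
t 32.50 tcp [ 0.4719 -0.4431  0.2739] yang(deg) -77.7 F [ 0.4 -0.2 -0.3] w 0.997 g 0.0
[ 0.47327503 -0.44723569  0.11      ]
t 32.55 tcp [ 0.4719 -0.4431  0.2739] yang(deg) -77.7 F [-0.2 -1.4  1.1] w 0.993 g 0.0
-> delta [0.05 0.43 9.39] yaw -3.1 q7 -0.57
```

servo_tool(
  commands=[
    {"delta_pos": [0.1,0.4,3],"yaw": -3,"hand": 8.5},
    {"delta_pos": [0.1,0.4,6],"yaw": -3,"hand": 8.5},
    {"delta_pos": [0.1,0.4,9],"yaw": -3,"hand": 8.5},
    {"delta_pos": [0.1,0.4,9.4],"yaw": -3,"hand": 8.5},
    {"delta_pos": [0.1,0.4,9.4],"yaw": -3,"hand": 8.5},
  ],
)

```text
clock: 32.97
tcp_pos: [0.4728, -0.4457, 0.1778]
ee_rot: [-3.11, -0.418, 0.005]
force: [0.7, 0.4, 0.9]
width: 0.995
grasp_force: 0.0
```

servo_tool(
  commands=[
    {"delta_pos": [0,0,0],"yaw": 0,"hand": 8.5},
    {"delta_pos": [0,0,0],"yaw": 0,"hand": 8.5},
  ],
)

```text
clock: 33.13
tcp_pos: [0.4749, -0.448, 0.1823]
ee_rot: [3.11, 0.417, 0.005]
force: [0.1, -0.2, 0.4]
width: 0.995
grasp_force: 0.0
```

```bash
python3 m14.py w9.png; python3 -c "
from h import *
i=cv2.imread('pics/w9.png')[60:320,130:430];cv2.imwrite('pics/w9c.png',cv2.resize(i,None,fx=2,fy=2))"
```

```text
t 33.13 tcp [ 0.4749 -0.448   0.1823] yang(deg) -74.7 F [ 0.1 -0.2  0.4] w 0.995 g 0.0
[ 0.66  0.66  0.11  1.48 -0.08  0.99 -0.51]
scoop_1 [(array([272., 153.]), 0.7, array([ 0.5048, -0.4385]))]
scoop_1_lip []
bead_1 [(array([257., 180.]), 0.71, array([ 0.4779, -0.4304]))]
```

View pics/w9c.png

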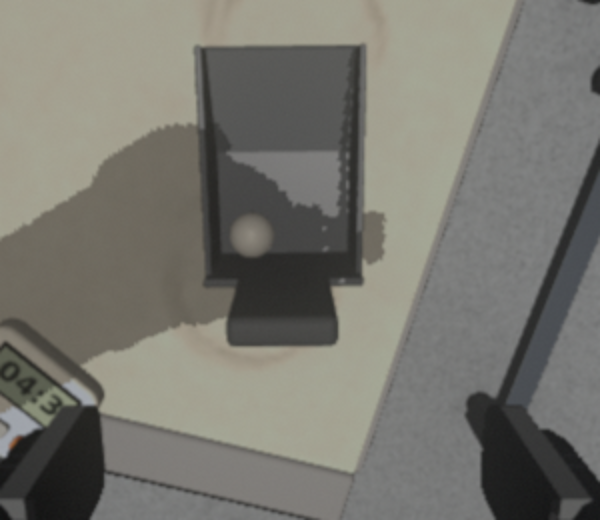

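```bash
cat > m16.py <<'E'
from h import *
st(); W=cam("wrist"); X=onz(W,(271.2,226),.11); print(X, np.linalg.norm(onz(W,(244,226),.11)-onz(W,(298.5,226),.11)),np.linalg.norm(onz(W,(271,219),.11)-onz(W,(271,233),.11)))
go((X[0],X[1],.08),-74.7)
E
python3 m16.py
```

```text
t 33.33 tcp [ 0.4743 -0.4473  0.1814] yang(deg) -74.7 F [ 0.5  0.7 -0.5] w 0.995 g 0.0
[ 0.46904319 -0.44673839  0.11      ] 0.03794653522622209 0.010383265780752021
t 33.38 tcp [ 0.4742 -0.4471  0.181 ] yang(deg) -74.7 F [-0.1  0.7 -0.1] w 0.994 g 0.0
-> delta [-0.5  -0.19 10.1 ] yaw -0.0 q7 -0.51
```

servo_tool(
  commands=[
    {"delta_pos": [-0.45,-0.2,3],"yaw": 0,"hand": 8.5},
    {"delta_pos": [-0.45,-0.2,6],"yaw": 0,"hand": 8.5},
    {"delta_pos": [-0.45,-0.2,9],"yaw": 0,"hand": 8.5},
    {"delta_pos": [-0.45,-0.2,10.1],"yaw": 0,"hand": 8.5},
    {"delta_pos": [-0.45,-0.2,10.1],"yaw": 0,"hand": 7},
  ],
)

```text
clock: 33.8
tcp_pos: [0.4673, -0.4443, 0.0758]
ee_rot: [-3.108, -0.417, 0.006]
force: [-1.0, 0.4, -0.8]
width: 0.88
grasp_force: 0.0
```

servo_tool(
  commands=[
    {"delta_pos": [0,0,0],"yaw": 0,"hand": 6},
    {"delta_pos": [0,0,0],"yaw": 0,"hand": 5},
    {"delta_pos": [0,0,0],"yaw": 0,"hand": 4.4},
    {"delta_pos": [0,0,0],"yaw": 0,"hand": 4.0},
    {"delta_pos": [0,0,0],"yaw": 0,"hand": 3.5},
  ],
)

```text
clock: 34.22
tcp_pos: [0.4697, -0.4465, 0.0809]
ee_rot: [3.112, 0.418, 0.003]
force: [-0.2, 1.1, 6.2]
width: 0.451
grasp_force: 61.2
```

servo_tool(
  commands=[
    {"delta_pos": [0,0,0],"yaw": 0,"hand": 3.4},
    {"delta_pos": [0,0,0],"yaw": 0,"hand": 3.4},
    {"delta_pos": [0,0,0],"yaw": 0,"hand": 3.4},
    {"delta_pos": [0,0,0],"yaw": 0,"hand": 3.4},
    {"delta_pos": [0,0,0],"yaw": 0,"hand": 3.4},
  ],
)

```text
clock: 34.63
tcp_pos: [0.4697, -0.4465, 0.0809]
ee_rot: [3.112, 0.418, 0.003]
force: [-1.4, 1.7, 6.5]
width: 0.455
grasp_force: 61.2
```

```bash
python3 m14.py w10.png
```

```text
t 34.63 tcp [ 0.4697 -0.4465  0.0809] yang(deg) -74.7 F [-1.4  1.7  6.5] w 0.455 g 61.2
[ 0.67  0.77  0.1   1.59 -0.1   0.78 -0.5 ]
scoop_1 [(array([274., 160.]), 0.64, array([ 0.508 , -0.4361]))]
scoop_1_lip []
bead_1 [(array([252., 202.]), 0.83, array([ 0.4798, -0.4284]))]
```

servo_tool(
  commands=[
    {"delta_pos": [0,0,-1],"yaw": 0,"hand": 3.4},
    {"delta_pos": [0,0,-3],"yaw": 0,"hand": 3.4},
    {"delta_pos": [0,0,-6],"yaw": 0,"hand": 3.4},
    {"delta_pos": [0,0,-9],"yaw": 0,"hand": 3.4},
    {"delta_pos": [0,0,-12],"yaw": 0,"hand": 3.4},
  ],
)

```text
clock: 35.25
tcp_pos: [0.4684, -0.4458, 0.2002]
ee_rot: [-3.113, -0.417, 0.001]
force: [1.0, -0.3, -1.3]
width: 0.454
grasp_force: 60.7
```

servo_tool(
  commands=[
    {"delta_pos": [0,0,-3],"yaw": 0,"hand": 3.4},
    {"delta_pos": [0,0,-6],"yaw": 0,"hand": 3.4},
    {"delta_pos": [0,0,-8],"yaw": 0,"hand": 3.4},
    {"delta_pos": [0,0,-9],"yaw": 0,"hand": 3.4},
    {"delta_pos": [0,0,-9],"yaw": 0,"hand": 3.4},
  ],
)

```text
clock: 35.67
tcp_pos: [0.4695, -0.4469, 0.2918]
ee_rot: [3.109, 0.417, 0.006]
force: [0.2, 0.1, -2.3]
width: 0.456
grasp_force: 60.7
```

```bash
python3 m14.py w11.png; python3 -c "
from h import *
print(np.round(r.get_obs()['torque'],3))"
```

```text
t 35.67 tcp [ 0.4695 -0.4469  0.2918] yang(deg) -74.7 F [ 0.2  0.1 -2.3] w 0.456 g 60.7
[ 0.66  0.57  0.13  1.34 -0.07  1.23 -0.52]
scoop_1 []
scoop_1_lip []
bead_1 [(array([254., 203.]), 0.67, array([ 0.4157, -0.4338]))]
[0.002 0.021 0.04 ]
```

View pics/w11.png

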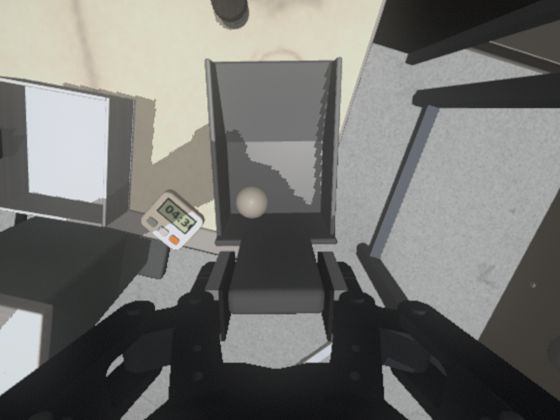

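servo_tool(
  commands=[
    {"delta_pos": [0,-1,0],"yaw": -6,"hand": 3.4},
    {"delta_pos": [0,-2.5,0],"yaw": -12,"hand": 3.4},
    {"delta_pos": [-0.4,-4,0],"yaw": -18,"hand": 3.4},
    {"delta_pos": [-0.4,-4,0],"yaw": -24,"hand": 3.4},
    {"delta_pos": [-0.4,-4,0],"yaw": -30,"hand": 3.4},
  ],
)

```text
clock: 36.28
tcp_pos: [0.4538, -0.4069, 0.287]
ee_rot: [-2.892, -1.217, 0.002]
force: [-0.6, -0.6, -1.9]
width: 0.453
grasp_force: 60.9
```

servo_tool(
  commands=[
    {"delta_pos": [0,0,0],"yaw": -6,"hand": 3.4},
    {"delta_pos": [0,0,0],"yaw": -12,"hand": 3.4},
    {"delta_pos": [0,0,0],"yaw": -18,"hand": 3.4},
    {"delta_pos": [0,0,0],"yaw": -24,"hand": 3.4},
    {"delta_pos": [0,0,0],"yaw": -30,"hand": 3.4},
  ],
)

```text
clock: 36.7
tcp_pos: [0.4538, -0.4079, 0.2867]
ee_rot: [-2.48, -1.923, 0.001]
force: [0.1, -0.1, -1.8]
width: 0.455
grasp_force: 60.9
```

servo_tool(
  commands=[
    {"delta_pos": [0,0,0],"yaw": -6,"hand": 3.4},
    {"delta_pos": [0,0,0],"yaw": -12,"hand": 3.4},
    {"delta_pos": [0,0,0],"yaw": -18.7,"hand": 3.4},
    {"delta_pos": [0,0,0],"yaw": -18.7,"hand": 3.4},
    {"delta_pos": [0,0,0],"yaw": -18.7,"hand": 3.4},
  ],
)

```text
clock: 37.12
tcp_pos: [0.4539, -0.4083, 0.2872]
ee_rot: [-2.145, -2.292, -0.0]
force: [0.5, 0.6, -2.0]
width: 0.45
grasp_force: 60.9
```

```bash
cat > m17.py <<'E'
from h import *
import sys
c=np.array([.4317,-.0743]); a=np.radians(-86.); u=np.array([np.cos(a),np.sin(a)])
h=.012
def piv(th,gap=0):  # TCP for tilt th (deg), end-face point h at the far rim
    v=np.array([.1,.099-h]); t=np.radians(th); v=np.array([[np.cos(t),-np.sin(t)],[np.sin(t),np.cos(t)]])@v
    return np.append(c+u*(.220+gap+v[0]),.141+v[1]-.019)
o,m=st(); print(np.round(r.get_obs()["q"],2))
P0=piv(0,.02);print("approach");go(P0,4)
pr=piv(0); print("from approach",np.round(m.T@(pr-P0)*100,2))
for th in range(5,70,5):
    print(th,piv(th).round(4),np.round(m.T@(piv(th)-piv(0))*100,2))
E
python3 m17.py
```

```text
t 37.12 tcp [ 0.4539 -0.4083  0.2872] yang(deg) 3.8 F [ 0.5  0.6 -2. ] w 0.450 g 60.9
[ 0.83  0.52 -0.22  1.45  0.12  1.19  0.66]
approach
t 37.12 tcp [ 0.4539 -0.4083  0.2872] yang(deg) 3.8 F [ 0.5  0.6 -2. ] w 0.450 g 60.9
-> delta [-0.55  0.13  7.82] yaw -0.2 q7 0.66
from approach [ 2.   -0.01  0.  ]
5 [ 0.4535 -0.3856  0.2174] [ 0.8  -0.   -0.84]
10 [ 0.4529 -0.3769  0.225 ] [ 1.67 -0.01 -1.6 ]
15 [ 0.4522 -0.3677  0.2319] [ 2.6  -0.01 -2.29]
20 [ 0.4515 -0.3578  0.238 ] [ 3.59 -0.02 -2.89]
25 [ 0.4508 -0.3475  0.2431] [ 4.62 -0.02 -3.4 ]
30 [ 0.4501 -0.3368  0.2473] [ 5.7  -0.03 -3.82]
35 [ 0.4493 -0.3257  0.2506] [ 6.81 -0.03 -4.15]
40 [ 0.4485 -0.3144  0.2529] [ 7.94 -0.04 -4.37]
45 [ 0.4477 -0.3029  0.2542] [ 9.09 -0.04 -4.5 ]
50 [ 0.4469 -0.2914  0.2545] [10.25 -0.05 -4.53]
55 [ 0.4461 -0.2799  0.2538] [11.4  -0.05 -4.46]
60 [ 0.4453 -0.2685  0.2521] [12.54 -0.05 -4.28]
65 [ 0.4445 -0.2573  0.2494] [13.67 -0.06 -4.01]
```

servo_tool(
  commands=[
    {"delta_pos": [-0.55,0.1,3],"yaw": -0.2,"hand": 3.4},
    {"delta_pos": [-0.55,0.1,6],"yaw": -0.2,"hand": 3.4},
    {"delta_pos": [-0.55,0.1,7.8],"yaw": -0.2,"hand": 3.4},
    {"delta_pos": [-0.55,0.1,7.8],"yaw": -0.2,"hand": 3.4},
    {"delta_pos": [-0.55,0.1,7.8],"yaw": -0.2,"hand": 3.4},
  ],
)

```text
clock: 37.53
tcp_pos: [0.4554, -0.4134, 0.2096]
ee_rot: [-2.139, -2.297, 0.0]
force: [-0.3, -0.4, -0.8]
width: 0.453
grasp_force: 60.9
```

servo_tool(
  commands=[
    {"delta_pos": [0.7,0,0],"yaw": 0,"hand": 3.4},
    {"delta_pos": [1.4,0,0],"yaw": 0,"hand": 3.4},
    {"delta_pos": [2,0,0],"yaw": 0,"hand": 3.4},
    {"delta_pos": [2,0,0],"yaw": 0,"hand": 3.4},
    {"delta_pos": [2,0,0],"yaw": 0,"hand": 3.4},
  ],
)

```text
clock: 37.95
tcp_pos: [0.455, -0.3933, 0.2119]
ee_rot: [2.136, 2.301, 0.0]
force: [-1.4, -0.3, -2.5]
width: 0.459
grasp_force: 61.2
```

servo_tool(
  commands=[
    {"delta_pos": [0.4,0,-0.4],"yaw": 0,"hand": 3.4},
    {"delta_pos": [0.8,0,-0.8],"yaw": 0,"hand": 3.4},
    {"delta_pos": [0.8,0,-0.8],"yaw": 0,"hand": 3.4},
    {"delta_pos": [0.8,0,-0.8],"yaw": 0,"hand": 3.4},
  ],
)

```text
clock: 38.28
tcp_pos: [0.454, -0.3875, 0.2196]
ee_rot: [2.137, 2.298, -0.002]
force: [-0.3, -2.9, -2.5]
width: 0.453
grasp_force: 60.9
```

```bash
python3 m17.py|head -1;python3 m14.py w12.png; python3 -c "
from h import *
print(np.round(r.get_obs()['torque'],3))"
```

```text
t 38.28 tcp [ 0.454  -0.3875  0.2196] yang(deg) 4.2 F [-0.3 -2.9 -2.5] w 0.453 g 60.9
t 38.28 tcp [ 0.454  -0.3875  0.2196] yang(deg) 4.2 F [-0.3 -2.9 -2.5] w 0.453 g 60.9
[ 0.8   0.55 -0.22  1.6   0.14  1.01  0.62]
scoop_1 [(array([276., 166.]), 0.63, array([ 0.4542, -0.378 ]))]
scoop_1_lip [(array([272.,  62.]), 0.6, array([ 0.4426, -0.2756]))]
bead_1 [(array([271., 177.]), 0.63, array([ 0.4491, -0.3879]))]
[-1.431 -0.009  0.105]
```

```bash
cat > tilt.py <<'E'
from h import *
import sys
o,m=st(); print("torque",np.round(o["torque"],2))
W=cam("wrist")
def pt(x,z,th):
    t=np.radians(th); f,d=(40-x)/1e3,(.1-z/1e3)   # forward of / below pivot
    F=f*np.cos(t)-d*np.sin(t); D=d*np.cos(t)+f*np.sin(t)
    return np.array(o["tcp_pos"])+m@np.array([F,0,-.019+D])
det={n:[(np.round(q["location"]).astype(int).tolist(),round(q["score"],2)) for q in r.pinpoint(n,W)[:4]] for n in ("scoop_1","scoop_1_lip","bead_1")}
print(det)
for th in (0,5,10,20,30,40,50,60): print(th,"origin",proj(W,pt(0,0,th)).round(),"lip",proj(W,pt(-60,29,th)).round(),"lip z %.3f"%pt(-60,29,th)[2])
save(W,"wt.png")
E
python3 tilt.py
```

```text
t 38.48 tcp [ 0.4538 -0.3876  0.2191] yang(deg) 4.1 F [ 0.4 -5.1 -2. ] w 0.456 g 61.0
torque [-1.43 -0.01  0.11]
{'scoop_1': [([277, 165], 0.72)], 'scoop_1_lip': [], 'bead_1': [([270, 175], 0.62)]}
0 origin [276. 158.] lip [276.  56.] lip z 0.167
5 origin [276. 170.] lip [276.  70.] lip z 0.158
10 origin [276. 182.] lip [276.  85.] lip z 0.151
20 origin [276. 206.] lip [276. 112.] lip z 0.137
30 origin [275. 230.] lip [276. 140.] lip z 0.127
40 origin [275. 255.] lip [276. 166.] lip z 0.119
50 origin [275. 280.] lip [276. 192.] lip z 0.116
60 origin [275. 306.] lip [276. 218.] lip z 0.116
```

servo_tool(
  commands=[
    {"delta_pos": [0.6,0,-0.4],"yaw": 0,"hand": 3.4},
    {"delta_pos": [1.1,0,-0.76],"yaw": 0,"hand": 3.4},
    {"delta_pos": [1.5,0,-1.1],"yaw": 0,"hand": 3.4},
    {"delta_pos": [2.0,0,-1.45],"yaw": 0,"hand": 3.4},
    {"delta_pos": [2.0,0,-1.45],"yaw": 0,"hand": 3.4},
  ],
)

```text
clock: 39.1
tcp_pos: [0.4528, -0.3673, 0.2347]
ee_rot: [2.136, 2.298, -0.002]
force: [0.3, -5.6, -0.2]
width: 0.455
grasp_force: 61.5
```

```bash
python3 tilt.py
```

```text
t 39.10 tcp [ 0.4528 -0.3673  0.2347] yang(deg) 4.2 F [ 0.3 -5.6 -0.2] w 0.455 g 61.5
torque [-1.75  0.07  0.11]
{'scoop_1': [([276, 191], 0.73)], 'scoop_1_lip': [], 'bead_1': [([267, 171], 0.93)]}
0 origin [276. 158.] lip [276.  56.] lip z 0.182
5 origin [276. 170.] lip [276.  70.] lip z 0.174
10 origin [276. 182.] lip [276.  85.] lip z 0.166
20 origin [276. 206.] lip [276. 112.] lip z 0.153
30 origin [276. 230.] lip [276. 140.] lip z 0.142
40 origin [275. 255.] lip [276. 166.] lip z 0.135
50 origin [275. 280.] lip [276. 192.] lip z 0.131
60 origin [275. 306.] lip [276. 218.] lip z 0.132
```

servo_tool(
  commands=[
    {"delta_pos": [0.8,0,-0.5],"yaw": 0,"hand": 3.4},
    {"delta_pos": [1.5,0,-0.85],"yaw": 0,"hand": 3.4},
    {"delta_pos": [2.1,0,-1.11],"yaw": 0,"hand": 3.4},
    {"delta_pos": [2.6,0,-1.32],"yaw": 0,"hand": 3.4},
    {"delta_pos": [3.1,0,-1.53],"yaw": 0,"hand": 3.4},
  ],
)

```text
clock: 39.72
tcp_pos: [0.4499, -0.3364, 0.2491]
ee_rot: [2.139, 2.298, -0.003]
force: [-0.7, -5.2, -0.2]
width: 0.455
grasp_force: 61.6
```

servo_tool(
  commands=[
    {"delta_pos": [0.5,0,-0.17],"yaw": 0,"hand": 3.4},
    {"delta_pos": [1.1,0,-0.33],"yaw": 0,"hand": 3.4},
    {"delta_pos": [1.7,0,-0.44],"yaw": 0,"hand": 3.4},
    {"delta_pos": [2.24,0,-0.55],"yaw": 0,"hand": 3.4},
    {"delta_pos": [2.24,0,-0.55],"yaw": 0,"hand": 3.4},
  ],
)

```text
clock: 40.13
tcp_pos: [0.4484, -0.3123, 0.2547]
ee_rot: [2.138, 2.301, -0.001]
force: [-0.8, -3.8, 0.4]
width: 0.46
grasp_force: 60.8
```

```bash
python3 tilt.py
```

```text
t 40.13 tcp [ 0.4484 -0.3123  0.2547] yang(deg) 4.2 F [-0.8 -3.8  0.4] w 0.460 g 60.8
torque [-1.46  0.2   0.03]
{'scoop_1': [([279, 253], 0.7)], 'scoop_1_lip': [], 'bead_1': [([272, 233], 0.89)]}
0 origin [276. 158.] lip [276.  56.] lip z 0.203
5 origin [276. 170.] lip [276.  70.] lip z 0.194
10 origin [276. 182.] lip [276.  85.] lip z 0.186
20 origin [276. 206.] lip [276. 112.] lip z 0.173
30 origin [275. 230.] lip [276. 140.] lip z 0.162
40 origin [275. 255.] lip [276. 166.] lip z 0.155
50 origin [275. 280.] lip [276. 192.] lip z 0.151
60 origin [275. 306.] lip [276. 218.] lip z 0.152
```

servo_tool(
  commands=[
    {"delta_pos": [0.6,0,-0.07],"yaw": 0,"hand": 3.4},
    {"delta_pos": [1.15,0,-0.13],"yaw": 0,"hand": 3.4},
    {"delta_pos": [1.15,0,-0.13],"yaw": 0,"hand": 3.4},
    {"delta_pos": [1.8,0,-0.16],"yaw": 0,"hand": 3.4},
    {"delta_pos": [2.31,0,-0.16],"yaw": 0,"hand": 3.4},
  ],
)

```text
clock: 40.75
tcp_pos: [0.4474, -0.2904, 0.2566]
ee_rot: [2.139, 2.298, 0.0]
force: [-1.1, -3.9, 4.9]
width: 0.458
grasp_force: 60.1
```

servo_tool(
  commands=[
    {"delta_pos": [0,0,0],"yaw": 0,"hand": 3.4},
    {"delta_pos": [0,0,0],"yaw": 0,"hand": 3.4},
    {"delta_pos": [0.6,0,0],"yaw": 0,"hand": 3.4},
    {"delta_pos": [1.15,0,0.07],"yaw": 0,"hand": 3.4},
    {"delta_pos": [1.15,0,0.07],"yaw": 0,"hand": 3.4},
  ],
)

```text
clock: 41.17
tcp_pos: [0.4466, -0.2772, 0.2558]
ee_rot: [2.137, 2.302, 0.002]
force: [-1.3, -3.6, 5.5]
width: 0.456
grasp_force: 59.6
```

```bash
python3 tilt.py
```

```text
t 41.17 tcp [ 0.4466 -0.2772  0.2558] yang(deg) 4.2 F [-1.3 -3.6  5.5] w 0.456 g 59.6
torque [-1.19  0.26 -0.02]
{'scoop_1': [([274, 290], 0.88)], 'scoop_1_lip': [([270, 200], 0.63)], 'bead_1': [([280, 116], 0.85), ([280, 22], 0.62)]}
0 origin [276. 158.] lip [276.  56.] lip z 0.204
5 origin [276. 170.] lip [276.  70.] lip z 0.195
10 origin [276. 182.] lip [276.  85.] lip z 0.188
20 origin [276. 206.] lip [276. 112.] lip z 0.174
30 origin [276. 230.] lip [276. 140.] lip z 0.163
40 origin [275. 255.] lip [276. 166.] lip z 0.156
50 origin [275. 280.] lip [276. 192.] lip z 0.153
60 origin [275. 306.] lip [276. 218.] lip z 0.153
```

```bash
cat > m18.py <<'E'
from h import *
st()
T=cam("top");S=cam("scene")
for z in (0,.2,.3,.35): print(z,onz(T,(402,153),z).round(3),onz(T,(378,138),z).round(3))
W=cam("wrist")
for q in r.pinpoint("bead_1",W)[:2]: print(q["location"],onz(W,q["location"],.1).round(3))
for n in ("scoop_1","bead_1"):
    print(n,[(np.round(q["location"]).tolist(),round(q["score"],2),onz(T,q["location"],.1)[:2].round(3)) for q in r.pinpoint(n,T)])
E
python3 m18.py
```

```text
t 41.37 tcp [ 0.4466 -0.2781  0.2559] yang(deg) 4.2 F [-1.1 -3.4  5.4] w 0.453 g 59.7
0 [ 0.681 -0.378  0.   ] [ 0.723 -0.308  0.   ]
0.2 [ 0.638 -0.332  0.2  ] [ 0.675 -0.271  0.2  ]
0.3 [ 0.617 -0.308  0.3  ] [ 0.65  -0.252  0.3  ]
0.35 [ 0.606 -0.297  0.35 ] [ 0.638 -0.243  0.35 ]
[280.5, 113.5] [ 0.446 -0.21   0.1  ]
scoop_1 [([138.0, 228.0], 0.72, array([0.432, 0.351])), ([372.0, 230.0], 0.3, array([ 0.447, -0.275]))]
bead_1 [([133.0, 236.0], 0.61, array([0.413, 0.363])), ([143.0, 237.0], 0.55, array([0.41 , 0.338])), ([137.0, 227.0], 0.51, array([0.436, 0.355])), ([351.0, 227.0], 0.46, array([ 0.452, -0.219]))]
```

servo_tool(
  commands=[
    {"delta_pos": [0,0,-3],"yaw": 0,"hand": 3.4},
    {"delta_pos": [0,0,-6],"yaw": 0,"hand": 3.4},
    {"delta_pos": [-4,0,-6],"yaw": 0,"hand": 3.4},
    {"delta_pos": [-8,3,-6],"yaw": 0,"hand": 3.4},
    {"delta_pos": [-12,6,-6],"yaw": 0,"hand": 3.4},
  ],
)

```text
clock: 42.08
tcp_pos: [0.5034, -0.3796, 0.3147]
ee_rot: [-2.136, -2.297, -0.005]
force: [0.5, 0.5, -0.6]
width: 0.453
grasp_force: 62.0
```

servo_tool(
  commands=[
    {"delta_pos": [-1,2,0],"yaw": 7,"hand": 3.4},
    {"delta_pos": [-2,3.7,0],"yaw": 14,"hand": 3.4},
    {"delta_pos": [-2,3.7,0],"yaw": 21,"hand": 3.4},
    {"delta_pos": [-2,3.7,0],"yaw": 28,"hand": 3.4},
    {"delta_pos": [-2,3.7,0],"yaw": 35,"hand": 3.4},
  ],
)

```text
clock: 42.5
tcp_pos: [0.5428, -0.3943, 0.3118]
ee_rot: [-2.726, -1.542, -0.004]
force: [0.2, -0.4, -1.6]
width: 0.456
grasp_force: 62.0
```

servo_tool(
  commands=[
    {"delta_pos": [0,0,0],"yaw": 7,"hand": 3.4},
    {"delta_pos": [0,0,0],"yaw": 14,"hand": 3.4},
    {"delta_pos": [0,0,0],"yaw": 21,"hand": 3.4},
    {"delta_pos": [0,0,0],"yaw": 28,"hand": 3.4},
    {"delta_pos": [0,0,0],"yaw": 35,"hand": 3.4},
  ],
)

```text
clock: 42.92
tcp_pos: [0.5426, -0.3943, 0.3124]
ee_rot: [-3.064, -0.65, 0.0]
force: [-0.5, -0.3, -1.9]
width: 0.454
grasp_force: 62.0
```

servo_tool(
  commands=[
    {"delta_pos": [0,0,0],"yaw": 7,"hand": 3.4},
    {"delta_pos": [0,0,0],"yaw": 14,"hand": 3.4},
    {"delta_pos": [0,0,0],"yaw": 14,"hand": 3.4},
    {"delta_pos": [0,0,0],"yaw": 14,"hand": 3.4},
  ],
)

```text
clock: 43.25
tcp_pos: [0.5425, -0.3955, 0.313]
ee_rot: [-3.123, -0.286, 0.002]
force: [-0.3, 0.1, -2.1]
width: 0.457
grasp_force: 62.0
```

```bash
cat > m19.py <<'E'
from h import *
go((.55,-.41,.14),-80)
T=cam("top");c=np.array([.4317,-.0743]); a=np.radians(-86.); u=np.array([np.cos(a),np.sin(a)])
for n in ("scoop_1","bead_1"):
    print(n,[(np.round(q["location"]).tolist(),round(q["score"],2),onz(T,q["location"],.1)[:2].round(3)) for q in r.pinpoint(n,T)])
E
python3 m19.py; python3 tilt.py|sed -n '2,3p'
```

```text
t 43.25 tcp [ 0.5425 -0.3955  0.313 ] yang(deg) -79.5 F [-0.3  0.1 -2.1] w 0.457 g 62.0
-> delta [ 0.48  1.67 17.29] yaw 0.5 q7 -0.72
scoop_1 [([433.0, 210.0], 0.95, array([ 0.506, -0.44 ])), ([142.0, 228.0], 0.8, array([0.434, 0.339])), ([394.0, 172.0], 0.25, array([ 0.606, -0.335]))]
bead_1 [([346.0, 229.0], 0.54, array([ 0.448, -0.205])), ([145.0, 236.0], 0.53, array([0.412, 0.331])), ([134.0, 236.0], 0.5, array([0.411, 0.36 ])), ([139.0, 228.0], 0.41, array([0.432, 0.348]))]
torque [0.03 0.   0.01]
{'scoop_1': [([274, 281], 0.63)], 'scoop_1_lip': [([277, 281], 0.53)], 'bead_1': [([100, 228], 0.8)]}
```

servo_tool(
  commands=[
    {"delta_pos": [0.5,1.5,4],"yaw": 0.5,"hand": 3.4},
    {"delta_pos": [0.5,1.5,8],"yaw": 0.5,"hand": 3.4},
    {"delta_pos": [0.5,1.5,12],"yaw": 0.5,"hand": 3.4},
    {"delta_pos": [0.5,1.5,16],"yaw": 0.5,"hand": 3.4},
    {"delta_pos": [0.5,1.5,18],"yaw": 0.5,"hand": 3.4},
  ],
)

```text
clock: 44.02
tcp_pos: [0.5469, -0.4099, 0.1292]
ee_rot: [-3.124, -0.265, 0.01]
force: [-0.5, 0.3, -3.3]
width: 0.455
grasp_force: 62.0
```

servo_tool(
  commands=[
    {"delta_pos": [0,0,0.5],"yaw": 0,"hand": 3.4},
    {"delta_pos": [0,0,1.2],"yaw": 0,"hand": 3.4},
    {"delta_pos": [0,0,1.2],"yaw": 0,"hand": 3.4},
    {"delta_pos": [0,0,1.2],"yaw": 0,"hand": 3.4},
  ],
)

```text
clock: 44.35
tcp_pos: [0.5506, -0.413, 0.125]
ee_rot: [3.128, 0.265, 0.005]
force: [-0.2, -0.2, -2.6]
width: 0.456
grasp_force: 62.0
```

```bash
python3 tilt.py|sed -n '1,3p'
```

```text
t 44.35 tcp [ 0.5506 -0.413   0.125 ] yang(deg) -80.3 F [-0.2 -0.2 -2.6] w 0.456 g 62.0
torque [ 0.08 -0.07  0.02]
{'scoop_1': [([276, 282], 0.94)], 'scoop_1_lip': [], 'bead_1': [([275, 282], 0.72)]}
```

servo_tool(
  commands=[
    {"delta_pos": [0,0,0.4],"yaw": 0,"hand": 3.4},
    {"delta_pos": [0,0,0.8],"yaw": 0,"hand": 3.4},
    {"delta_pos": [0,0,0.8],"yaw": 0,"hand": 3.4},
  ],
)

```text
clock: 44.8
tcp_pos: [0.552, -0.4126, 0.1188]
ee_rot: [3.127, 0.266, 0.009]
force: [-1.5, 1.6, 11.9]
width: 0.454
grasp_force: 63.1
```

servo_tool(
  commands=[
    {"delta_pos": [-0.6,0,0],"yaw": 0,"hand": 3.4},
    {"delta_pos": [-1.3,0,0],"yaw": 0,"hand": 3.4},
    {"delta_pos": [-2,0,0],"yaw": 0,"hand": 3.4},
    {"delta_pos": [-2.7,0,0],"yaw": 0,"hand": 3.4},
    {"delta_pos": [-2.7,0,0],"yaw": 0,"hand": 3.4},
  ],
)

```text
clock: 45.22
tcp_pos: [0.5256, -0.4171, 0.118]
ee_rot: [3.128, 0.264, 0.012]
force: [3.5, 2.0, 8.1]
width: 0.457
grasp_force: 64.5
```

```bash
python3 tilt.py|sed -n '1,3p'
```

```text
t 45.22 tcp [ 0.5256 -0.4171  0.118 ] yang(deg) -80.3 F [3.5 2.  8.1] w 0.457 g 64.5
torque [ 0.55 -1.08  0.06]
{'scoop_1': [([275, 260], 0.62)], 'scoop_1_lip': [], 'bead_1': []}
```

servo_tool(
  commands=[
    {"delta_pos": [-1.2,0,0.2],"yaw": 0,"hand": 3.4},
    {"delta_pos": [-2.4,0,0.5],"yaw": 0,"hand": 3.4},
    {"delta_pos": [-3.5,0,0.9],"yaw": 0,"hand": 3.4},
    {"delta_pos": [-4.6,0,1.3],"yaw": 0,"hand": 3.4},
    {"delta_pos": [-4.6,0,1.3],"yaw": 0,"hand": 3.4},
  ],
)

```text
clock: 45.83
tcp_pos: [0.4766, -0.4257, 0.1033]
ee_rot: [3.129, 0.261, 0.002]
force: [-0.4, -0.1, 7.1]
width: 0.458
grasp_force: 67.2
```

```bash
python3 tilt.py|sed -n '1,3p'
```

```text
t 45.83 tcp [ 0.4766 -0.4257  0.1033] yang(deg) -80.5 F [-0.4 -0.1  7.1] w 0.458 g 67.2
torque [ 0.2  -0.17  0.03]
{'scoop_1': [([277, 207], 0.7)], 'scoop_1_lip': [], 'bead_1': []}
```

servo_tool(
  commands=[
    {"delta_pos": [-1,0,0.5],"yaw": 0,"hand": 3.4},
    {"delta_pos": [-2,0,1.1],"yaw": 0,"hand": 3.4},
    {"delta_pos": [-3,0,1.6],"yaw": 0,"hand": 3.4},
    {"delta_pos": [-3.6,0,2.1],"yaw": 0,"hand": 3.4},
    {"delta_pos": [-3.8,0,2.35],"yaw": 0,"hand": 3.4},
  ],
)

```text
clock: 46.45
tcp_pos: [0.4411, -0.4313, 0.08]
ee_rot: [3.129, 0.264, 0.005]
force: [0.4, 4.1, 24.1]
width: 0.455
grasp_force: 68.6
```

servo_tool(
  commands=[
    {"delta_pos": [0,0,0.15],"yaw": 0,"hand": 3.4},
    {"delta_pos": [0,0,0.15],"yaw": 0,"hand": 3.4},
  ],
)

```text
clock: 46.62
tcp_pos: [0.4411, -0.4313, 0.08]
ee_rot: [3.129, 0.264, 0.004]
force: [-2.1, 4.1, 18.6]
width: 0.456
grasp_force: 68.0
```

```bash
python3 tilt.py|sed -n '1,5p'
```

```text
t 46.62 tcp [ 0.4411 -0.4313  0.08  ] yang(deg) -80.3 F [-2.1  4.1 18.6] w 0.456 g 68.0
torque [ 0.82 -0.03 -0.09]
{'scoop_1': [([276, 164], 0.74)], 'scoop_1_lip': [], 'bead_1': []}
0 origin [274. 159.] lip [274.  58.] lip z 0.028
5 origin [274. 171.] lip [274.  72.] lip z 0.020
```

Flat on the bench. Release, raise, and check.

servo_tool(
  commands=[
    {"delta_pos": [0,0,0],"yaw": 0,"hand": 4.5},
    {"delta_pos": [0,0,0],"yaw": 0,"hand": 5.5},
    {"delta_pos": [0,0,0],"yaw": 0,"hand": 7},
    {"delta_pos": [0,0,0],"yaw": 0,"hand": 8.5},
    {"delta_pos": [0,0,0],"yaw": 0,"hand": 8.5},
  ],
)

```text
clock: 47.23
tcp_pos: [0.4394, -0.4305, 0.076]
ee_rot: [-3.129, -0.265, 0.003]
force: [0.2, -0.3, 0.6]
width: 0.991
grasp_force: 0.0
```

servo_tool(
  commands=[
    {"delta_pos": [0,0,-3],"yaw": 0,"hand": 8.5},
    {"delta_pos": [0,0,-7],"yaw": 0,"hand": 8.5},
    {"delta_pos": [0,0,-11],"yaw": 0,"hand": 8.5},
    {"delta_pos": [0,0,-15],"yaw": 0,"hand": 8.5},
    {"delta_pos": [0,0,-19],"yaw": 0,"hand": 8.5},
  ],
)

```text
clock: 47.65
tcp_pos: [0.4395, -0.4305, 0.2684]
ee_rot: [-3.13, -0.265, 0.002]
force: [1.3, 0.2, -0.2]
width: 0.996
grasp_force: 0.0
```

servo_tool(
  commands=[
    {"delta_pos": [0,0,-4],"yaw": 0,"hand": 8.5},
    {"delta_pos": [0,0,-8],"yaw": 0,"hand": 8.5},
    {"delta_pos": [0,0,-12],"yaw": 0,"hand": 8.5},
    {"delta_pos": [0,0,-16],"yaw": 0,"hand": 8.5},
    {"delta_pos": [0,0,-20],"yaw": 0,"hand": 8.5},
  ],
)

```text
clock: 48.07
tcp_pos: [0.4395, -0.4304, 0.4688]
ee_rot: [-3.13, -0.265, 0.001]
force: [1.3, -0.2, 1.0]
width: 0.993
grasp_force: 0.0
```

```bash
cat > m20.py <<'E'
from h import *
st();print(np.round(r.get_obs()["q"],2))
W=cam("wrist");T=cam("top");S=cam("scene")
for n,z in (("scoop_1",0),("scoop_1_lip",.029),("bead_1",.1),("latch_tip",.161),("pan_fin",.186),("ball_centre",.112)):
  for k,p in (("W",W),("T",T),("S",S)):
    print(n,k,[(np.round(q["location"]).tolist(),round(q["score"],2),onz(p,q["location"],z)[:2].round(3)) for q in r.pinpoint(n,p)[:5]])
E
python3 m20.py
```

```text
t 48.07 tcp [ 0.4395 -0.4304  0.4688] yang(deg) -80.3 F [ 1.3 -0.2  1. ] w 0.993 g 0.0
[ 0.66  0.46  0.15  1.05 -0.07  1.64 -0.61]
scoop_1 W [([275.0, 128.0], 0.58, array([ 0.475, -0.425]))]
scoop_1 T [([414.0, 221.0], 0.8, array([ 0.483, -0.416])), ([140.0, 227.0], 0.57, array([0.442, 0.374]))]
scoop_1 S [([214.0, 334.0], 0.89, array([0.443, 0.376])), ([346.0, 188.0], 0.82, array([ 0.465, -0.413])), ([288.0, 275.0], 0.6, array([0.399, 0.084]))]
scoop_1_lip W []
scoop_1_lip T [([148.0, 208.0], 0.87, array([0.493, 0.345])), ([389.0, 171.0], 0.71, array([ 0.621, -0.335]))]
scoop_1_lip S [([203.0, 312.0], 0.94, array([0.496, 0.356]))]
bead_1 W [([133.0, 128.0], 0.74, array([ 0.446, -0.209]))]
bead_1 T [([134.0, 234.0], 0.48, array([0.416, 0.361])), ([347.0, 230.0], 0.43, array([ 0.445, -0.209])), ([146.0, 236.0], 0.4, array([0.412, 0.328])), ([314.0, 233.0], 0.38, array([ 0.435, -0.122]))]
bead_1 S [([306.0, 224.0], 0.56, array([ 0.424, -0.043])), ([210.0, 334.0], 0.45, array([0.398, 0.437]))]
latch_tip W [([46.0, 123.0], 0.65, array([ 0.441, -0.12 ])), ([48.0, 120.0], 0.32, array([ 0.445, -0.123]))]
latch_tip T [([318.0, 233.0], 0.7, array([ 0.431, -0.127]))]
latch_tip S [([318.0, 194.0], 0.57, array([ 0.433, -0.121]))]
pan_fin W [([66.0, 130.0], 0.91, array([ 0.44 , -0.162]))]
pan_fin T [([329.0, 229.0], 0.72, array([ 0.441, -0.153]))]
pan_fin S [([322.0, 183.0], 0.93, array([ 0.436, -0.149])), ([345.0, 188.0], 0.3, array([ 0.365, -0.17 ]))]
ball_centre W []
ball_centre T []
ball_centre S [([311.0, 216.0], 0.62, array([ 0.423, -0.069]))]
```

servo_tool(
  commands=[
    {"delta_pos": [0.5,-4,-1],"yaw": 0,"hand": 8.5},
    {"delta_pos": [1,-8,-2],"yaw": 0,"hand": 8.5},
    {"delta_pos": [1.5,-12,-2.5],"yaw": 0,"hand": 8.5},
    {"delta_pos": [2.1,-16,-2.5],"yaw": 0,"hand": 8.5},
    {"delta_pos": [2.6,-20,-2.5],"yaw": 0,"hand": 8.5},
  ],
)

```text
clock: 49.53
tcp_pos: [0.4319, -0.2274, 0.4926]
ee_rot: [3.13, 0.265, 0.002]
force: [0.7, 1.1, 0.7]
width: 0.997
grasp_force: 0.0
```

servo_tool(
  commands=[
    {"delta_pos": [0.5,-4,0],"yaw": 0,"hand": 8.5},
    {"delta_pos": [1,-8,0],"yaw": 0,"hand": 8.5},
    {"delta_pos": [1.5,-12,0],"yaw": 0,"hand": 8.5},
    {"delta_pos": [2.1,-16,0],"yaw": 0,"hand": 8.5},
    {"delta_pos": [2.6,-20,0],"yaw": 0,"hand": 8.5},
  ],
)

```text
clock: 49.95
tcp_pos: [0.4235, -0.0258, 0.4925]
ee_rot: [3.13, 0.265, 0.002]
force: [1.3, 1.0, -0.4]
width: 0.995
grasp_force: 0.0
```

servo_tool(
  commands=[
    {"delta_pos": [0.5,-4,0],"yaw": 0,"hand": 8.5},
    {"delta_pos": [1,-8,0],"yaw": 0,"hand": 8.5},
    {"delta_pos": [1.5,-12,0],"yaw": 0,"hand": 8.5},
    {"delta_pos": [2.1,-16,0],"yaw": 0,"hand": 8.5},
    {"delta_pos": [2.6,-20,0],"yaw": 0,"hand": 8.5},
  ],
)

```text
clock: 50.37
tcp_pos: [0.4156, 0.1756, 0.4925]
ee_rot: [-3.13, -0.264, -0.002]
force: [0.7, -0.3, 0.2]
width: 0.996
grasp_force: 0.0
```

servo_tool(
  commands=[
    {"delta_pos": [0.5,-4,0],"yaw": 0,"hand": 8.5},
    {"delta_pos": [1,-8,0],"yaw": 0,"hand": 8.5},
    {"delta_pos": [1.5,-12,0],"yaw": 0,"hand": 8.5},
    {"delta_pos": [2.1,-16,0],"yaw": 6,"hand": 8.5},
    {"delta_pos": [2.6,-19,0],"yaw": 12,"hand": 8.5},
  ],
)

```text
clock: 50.78
tcp_pos: [0.4086, 0.3688, 0.4918]
ee_rot: [-3.14, 0.067, 0.002]
force: [0.2, -0.1, -0.9]
width: 0.996
grasp_force: 0.0
```

servo_tool(
  commands=[
    {"delta_pos": [0,0,3],"yaw": 7,"hand": 8.5},
    {"delta_pos": [0,0,7],"yaw": 14,"hand": 8.5},
    {"delta_pos": [0,0,11],"yaw": 18,"hand": 8.5},
    {"delta_pos": [0,0,15],"yaw": 18,"hand": 8.5},
    {"delta_pos": [0,0,18],"yaw": 18,"hand": 8.5},
  ],
)

```text
clock: 51.2
tcp_pos: [0.4089, 0.3644, 0.3089]
ee_rot: [3.089, -0.554, -0.003]
force: [0.2, -0.3, 0.7]
width: 0.995
grasp_force: 0.0
```

servo_tool(
  commands=[
    {"delta_pos": [0,0,0],"yaw": 0,"hand": 8.5},
    {"delta_pos": [0,0,0],"yaw": 0,"hand": 8.5},
  ],
)

```text
clock: 51.37
tcp_pos: [0.4097, 0.3651, 0.3116]
ee_rot: [3.09, -0.554, -0.002]
force: [0.2, -0.5, 1.0]
width: 0.993
grasp_force: 0.0
```

```bash
cat > m21.py <<'E'
from h import *
import sys
st();print(np.round(r.get_obs()["q"],2))
W=cam("wrist");save(W,sys.argv[1])
for n,z in (("scoop_1",0),("scoop_1_lip",.029),("bead_1",.014)):
    print(n,[(np.round(q["location"]).tolist(),round(q["score"],2),onz(W,q["location"],z)[:2].round(4)) for q in r.pinpoint(n,W)[:6]])
E
python3 m21.py w20.png; python3 -c "
from h import *
i=cv2.imread('pics/w20.png')[20:320,130:430];cv2.imwrite('pics/w20c.png',cv2.resize(i,None,fx=2,fy=2))"
```

```text
t 51.37 tcp [0.4097 0.3651 0.3116] yang(deg) -110.3 F [ 0.2 -0.5  1. ] w 0.993 g 0.0
[-0.61  0.4  -0.24  1.59  0.1   1.17 -2.79]
scoop_1 [([263.0, 138.0], 0.7, array([0.4468, 0.3687])), ([263.0, 92.0], 0.35, array([0.5021, 0.3466]))]
scoop_1_lip [([264.0, 90.0], 0.56, array([0.5023, 0.345 ]))]
bead_1 [([255.0, 159.0], 0.7, array([0.4252, 0.3874])), ([278.0, 157.0], 0.7, array([0.4181, 0.3577])), ([255.0, 139.0], 0.46, array([0.4507, 0.3779]))]
```

View pics/w20c.png

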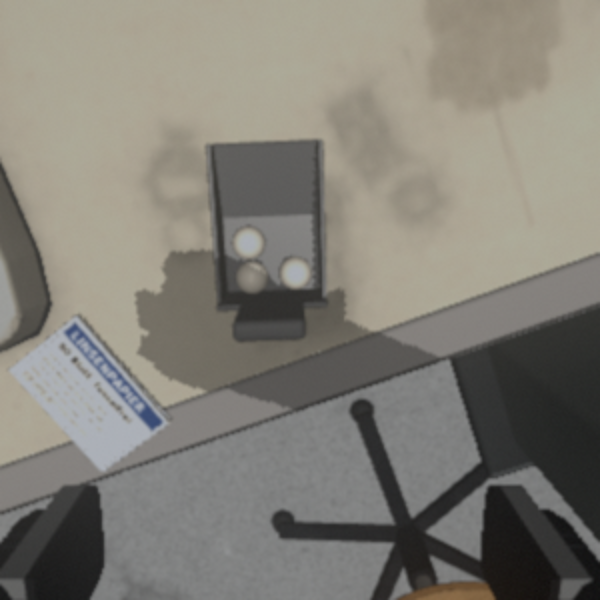

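```bash
cat > m22.py <<'E'
from h import *
st(); W=cam("wrist"); X=onz(W,(265,185),.11); print(X)
for n,x in (("lip",-.06),("org",0)): print(n, (X[:2]+np.array([np.cos(np.radians(-18)),np.sin(np.radians(-18))])*(.04-x)).round(4))
go((X[0],X[1],.18),-108)
E
python3 m22.py
```

```text
t 51.57 tcp [0.411  0.3667 0.3149] yang(deg) -110.3 F [0.7 0.  0. ] w 0.995 g 0.0
[0.40932679 0.37997339 0.11      ]
lip [0.5044 0.3491]
org [0.4474 0.3676]
t 51.62 tcp [0.4108 0.3665 0.3145] yang(deg) -110.3 F [-0.1 -0.6  0.2] w 0.997 g 0.0
-> delta [-0.64 -1.14 13.46] yaw -2.3 q7 -2.79
```

servo_tool(
  commands=[
    {"delta_pos": [-0.6,-1.1,3],"yaw": -2.3,"hand": 8.5},
    {"delta_pos": [-0.6,-1.1,6],"yaw": -2.3,"hand": 8.5},
    {"delta_pos": [-0.6,-1.1,9],"yaw": -2.3,"hand": 8.5},
    {"delta_pos": [-0.6,-1.1,12],"yaw": -2.3,"hand": 8.5},
    {"delta_pos": [-0.6,-1.1,13.4],"yaw": -2.3,"hand": 8.5},
  ],
)

```text
clock: 52.03
tcp_pos: [0.4074, 0.3771, 0.1758]
ee_rot: [3.1, -0.492, -0.003]
force: [0.3, 0.1, 0.3]
width: 0.996
grasp_force: 0.0
```

servo_tool(
  commands=[
    {"delta_pos": [0,0,0],"yaw": 0,"hand": 8.5},
    {"delta_pos": [0,0,0],"yaw": 0,"hand": 8.5},
    {"delta_pos": [0,0,0],"yaw": 0,"hand": 8.5},
  ],
)

```text
clock: 52.28
tcp_pos: [0.4092, 0.3792, 0.1801]
ee_rot: [-3.099, 0.492, -0.004]
force: [0.5, 0.9, 0.3]
width: 0.998
grasp_force: 0.0
```

```bash
python3 m21.py w21.png; python3 -c "
from h import *
g=cv2.cvtColor(cv2.imread('pics/w21.png'),cv2.COLOR_BGR2GRAY).astype(int)
for c in (255,270,285): print(c,[ (i,g[i,c]) for i in range(196,250,2)])
for rr in (222,228): print(rr,[ (i,g[rr,i]) for i in range(222,322,3)])
"
```

```text
t 52.28 tcp [0.4092 0.3792 0.1801] yang(deg) -108.0 F [0.5 0.9 0.3] w 0.998 g 0.0
[-0.66  0.53 -0.2   1.76  0.13  0.86 -2.8 ]
scoop_1 [([277.0, 148.0], 0.65, array([0.4432, 0.3667]))]
scoop_1_lip [([279.0, 79.0], 0.96, array([0.5009, 0.3459]))]
bead_1 [([263.0, 173.0], 0.75, array([0.4271, 0.3858]))]
255 [(196, np.int64(45)), (198, np.int64(45)), (200, np.int64(43)), (202, np.int64(45)), (204, np.int64(45)), (206, np.int64(44)), (208, np.int64(45)), (210, np.int64(45)), (212, np.int64(45)), (214, np.int64(59)), (216, np.int64(68)), (218, np.int64(73)), (220, np.int64(76)), (222, np.int64(70)), (224, np.int64(70)), (226, np.int64(67)), (228, np.int64(75)), (230, np.int64(105)), (232, np.int64(107)), (234, np.int64(107)), (236, np.int64(106)), (238, np.int64(105)), (240, np.int64(103)), (242, np.int64(72)), (244, np.int64(84)), (246, np.int64(86)), (248, np.int64(86))]
270 [(196, np.int64(43)), (198, np.int64(43)), (200, np.int64(45)), (202, np.int64(44)), (204, np.int64(44)), (206, np.int64(43)), (208, np.int64(43)), (210, np.int64(45)), (212, np.int64(44)), (214, np.int64(57)), (216,
[... 1686 characters left out ...]
225, np.int64(109)), (228, np.int64(107)), (231, np.int64(107)), (234, np.int64(109)), (237, np.int64(107)), (240, np.int64(107)), (243, np.int64(107)), (246, np.int64(106)), (249, np.int64(106)), (252, np.int64(84)), (255, np.int64(75)), (258, np.int64(74)), (261, np.int64(73)), (264, np.int64(72)), (267, np.int64(73)), (270, np.int64(71)), (273, np.int64(71)), (276, np.int64(72)), (279, np.int64(72)), (282, np.int64(71)), (285, np.int64(72)), (288, np.int64(73)), (291, np.int64(69)), (294, np.int64(62)), (297, np.int64(59)), (300, np.int64(62)), (303, np.int64(67)), (306, np.int64(79)), (309, np.int64(81)), (312, np.int64(83)), (315, np.int64(85)), (318, np.int64(84)), (321, np.int64(85))]
```

```bash
cat > m23.py <<'E'
from h import *
W=cam("wrist"); X=onz(W,(275.5,221.5),.11); print(X,np.linalg.norm(onz(W,(247.5,222),.11)-onz(W,(303.5,222),.11)))
go((X[0],X[1],.0805),-108)
E
python3 m23.py
```

```text
[0.4081985  0.37814989 0.11      ] 0.03851019149657642
t 52.53 tcp [0.4086 0.3784 0.1792] yang(deg) -108.0 F [-0.9  0.8  0.1] w 0.996 g 0.0
-> delta [-0.04  0.05  9.87] yaw -0.0 q7 -2.80
```

servo_tool(
  commands=[
    {"delta_pos": [0,0,3],"yaw": 0,"hand": 8.5},
    {"delta_pos": [0,0,6],"yaw": 0,"hand": 8.5},
    {"delta_pos": [0,0,9],"yaw": 0,"hand": 8.5},
    {"delta_pos": [0,0,9.9],"yaw": 0,"hand": 8.5},
    {"delta_pos": [0,0,9.9],"yaw": 0,"hand": 7},
  ],
)

```text
clock: 52.95
tcp_pos: [0.4068, 0.3767, 0.0771]
ee_rot: [3.099, -0.491, -0.005]
force: [-0.8, -0.7, 0.5]
width: 0.875
grasp_force: 0.0
```

servo_tool(
  commands=[
    {"delta_pos": [0,0,0],"yaw": 0,"hand": 6},
    {"delta_pos": [0,0,0],"yaw": 0,"hand": 5},
    {"delta_pos": [0,0,0],"yaw": 0,"hand": 4.4},
    {"delta_pos": [0,0,0],"yaw": 0,"hand": 4.0},
    {"delta_pos": [0,0,0],"yaw": 0,"hand": 3.5},
  ],
)

```text
clock: 53.37
tcp_pos: [0.4089, 0.3789, 0.0809]
ee_rot: [-3.1, 0.492, -0.003]
force: [-0.9, -0.5, 5.6]
width: 0.457
grasp_force: 60.6
```

servo_tool(
  commands=[
    {"delta_pos": [0,0,0],"yaw": 0,"hand": 3.4},
    {"delta_pos": [0,0,0],"yaw": 0,"hand": 3.4},
    {"delta_pos": [0,0,0],"yaw": 0,"hand": 3.4},
    {"delta_pos": [0,0,0],"yaw": 0,"hand": 3.4},
  ],
)

```text
clock: 53.7
tcp_pos: [0.4089, 0.3789, 0.0809]
ee_rot: [-3.1, 0.492, -0.003]
force: [0.0, -0.4, 6.7]
width: 0.454
grasp_force: 60.6
```

```bash
python3 tilt.py | sed -n '1,4p'; python3 -c "
from h import *
print(np.round(r.get_obs()['q'],2))"
```

```text
t 53.70 tcp [0.4089 0.3789 0.0809] yang(deg) -108.0 F [ 0.  -0.4  6.7] w 0.454 g 60.6
torque [-0.19  0.15 -0.04]
{'scoop_1': [([276, 160], 0.82)], 'scoop_1_lip': [([281, 64], 0.89)], 'bead_1': [([299, 203], 0.97), ([257, 204], 0.84), ([276, 160], 0.72), ([254, 166], 0.56)]}
0 origin [274. 160.] lip [274.  59.] lip z 0.029
[-0.7   0.67 -0.14  1.85  0.14  0.63 -2.81]
```

servo_tool(
  commands=[
    {"delta_pos": [0,0,-1],"yaw": 0,"hand": 3.4},
    {"delta_pos": [0,0,-3],"yaw": 0,"hand": 3.4},
    {"delta_pos": [0,0,-6],"yaw": 0,"hand": 3.4},
    {"delta_pos": [0,0,-9],"yaw": 0,"hand": 3.4},
    {"delta_pos": [0,0,-12],"yaw": 0,"hand": 3.4},
  ],
)

```text
clock: 54.32
tcp_pos: [0.4074, 0.3772, 0.2005]
ee_rot: [3.102, -0.492, -0.001]
force: [-0.1, 0.3, -2.8]
width: 0.455
grasp_force: 60.8
```

servo_tool(
  commands=[
    {"delta_pos": [0,0,-3],"yaw": 0,"hand": 3.4},
    {"delta_pos": [0,0,-6],"yaw": 0,"hand": 3.4},
    {"delta_pos": [0,0,-9],"yaw": -3,"hand": 3.4},
    {"delta_pos": [0,0,-12],"yaw": -6,"hand": 3.4},
    {"delta_pos": [0,0,-15],"yaw": -10,"hand": 3.4},
  ],
)

```text
clock: 54.73
tcp_pos: [0.4072, 0.3771, 0.3509]
ee_rot: [3.134, -0.215, -0.001]
force: [0.2, 1.0, -2.2]
width: 0.456
grasp_force: 60.8
```

servo_tool(
  commands=[
    {"delta_pos": [0,0,-3],"yaw": -5,"hand": 3.4},
    {"delta_pos": [0,0,-6],"yaw": -10,"hand": 3.4},
    {"delta_pos": [0,0,-9],"yaw": -15,"hand": 3.4},
    {"delta_pos": [0,0,-12],"yaw": -20,"hand": 3.4},
    {"delta_pos": [0,0,-15],"yaw": -25,"hand": 3.4},
  ],
)

```text
clock: 55.15
tcp_pos: [0.4072, 0.3769, 0.5008]
ee_rot: [3.105, 0.47, -0.001]
force: [1.8, 0.7, -2.4]
width: 0.455
grasp_force: 60.8
```

servo_tool(
  commands=[
    {"delta_pos": [0,0,-0.5],"yaw": -5,"hand": 3.4},
    {"delta_pos": [0,0,-0.5],"yaw": -10,"hand": 3.4},
    {"delta_pos": [0,0,-0.5],"yaw": -15,"hand": 3.4},
    {"delta_pos": [0,0,-0.5],"yaw": -20,"hand": 3.4},
    {"delta_pos": [0,0,-0.5],"yaw": -25,"hand": 3.4},
  ],
)

```text
clock: 55.57
tcp_pos: [0.4074, 0.3771, 0.504]
ee_rot: [2.93, 1.131, -0.002]
force: [0.0, 0.6, -1.5]
width: 0.453
grasp_force: 60.8
```

servo_tool(
  commands=[
    {"delta_pos": [0,0,0],"yaw": -5,"hand": 3.4},
    {"delta_pos": [0,0,0],"yaw": -10,"hand": 3.4},
    {"delta_pos": [0,0,0],"yaw": -15,"hand": 3.4},
    {"delta_pos": [0,0,0],"yaw": -20,"hand": 3.4},
    {"delta_pos": [0,0,0],"yaw": -25,"hand": 3.4},
  ],
)

```text
clock: 55.98
tcp_pos: [0.4074, 0.3771, 0.504]
ee_rot: [2.616, 1.739, -0.002]
force: [0.4, -0.6, -2.6]
width: 0.454
grasp_force: 60.8
```

servo_tool(
  commands=[
    {"delta_pos": [0,0,0],"yaw": -6,"hand": 3.4},
    {"delta_pos": [0,0,0],"yaw": -12,"hand": 3.4},
    {"delta_pos": [0,0,0],"yaw": -18,"hand": 3.4},
    {"delta_pos": [0,0,0],"yaw": -23,"hand": 3.4},
    {"delta_pos": [0,0,0],"yaw": -27,"hand": 3.4},
  ],
)

```text
clock: 56.4
tcp_pos: [0.4075, 0.377, 0.504]
ee_rot: [2.138, 2.301, -0.002]
force: [0.2, -0.3, -1.9]
width: 0.455
grasp_force: 60.8
```

```bash
python3 tilt.py | sed -n '1,4p'; python3 -c "
from h import *
print(np.round(r.get_obs()['q'],2)); go((.425,.0,.51),4); go((.4559,-.4175,.51),4)"
```

```text
t 56.40 tcp [0.4075 0.377  0.504 ] yang(deg) 4.2 F [ 0.2 -0.3 -1.9] w 0.455 g 60.8
torque [-0.09 -0.03 -0.  ]
{'scoop_1': [([275, 163], 0.76)], 'scoop_1_lip': [([276, 62], 0.71)], 'bead_1': [([257, 159], 0.95), ([302, 202], 0.7), ([251, 198], 0.58)]}
0 origin [276. 158.] lip [276.  56.] lip z 0.452
[-0.44  0.38 -0.59  1.12  0.21  1.7  -0.9 ]
t 56.60 tcp [0.4078 0.3774 0.504 ] yang(deg) 3.9 F [-0.1  0.2 -2.5] w 0.456 g 60.8
-> delta [-37.77  -0.83  -0.57] yaw -0.1 q7 -0.90
t 56.60 tcp [0.4078 0.3774 0.504 ] yang(deg) 3.9 F [-0.1  0.2 -2.5] w 0.456 g 60.8
-> delta [-79.63  -0.56  -0.53] yaw -0.1 q7 -0.90
```

servo_tool(
  commands=[
    {"delta_pos": [-0.8,0,0],"yaw": 0,"hand": 3.4},
    {"delta_pos": [-2.2,0,-0.3],"yaw": 0,"hand": 3.4},
    {"delta_pos": [-4.2,0,-0.5],"yaw": 0,"hand": 3.4},
    {"delta_pos": [-6.8,-0.1,-0.6],"yaw": 0,"hand": 3.4},
    {"delta_pos": [-10,-0.1,-0.6],"yaw": 0,"hand": 3.4},
  ],
)

```text
clock: 57.02
tcp_pos: [0.4131, 0.2778, 0.51]
ee_rot: [-2.14, -2.299, -0.0]
force: [1.0, 0.7, -2.4]
width: 0.454
grasp_force: 60.8
```

servo_tool(
  commands=[
    {"delta_pos": [-3.6,0,0],"yaw": 0,"hand": 3.4},
    {"delta_pos": [-7.2,0,0],"yaw": 0,"hand": 3.4},
    {"delta_pos": [-10.8,-0.1,0],"yaw": 0,"hand": 3.4},
    {"delta_pos": [-14.4,-0.1,0],"yaw": 0,"hand": 3.4},
    {"delta_pos": [-18,-0.1,0],"yaw": 0,"hand": 3.4},
  ],
)

```text
clock: 57.43
tcp_pos: [0.4246, 0.0961, 0.5104]
ee_rot: [2.144, 2.295, 0.0]
force: [0.9, 0.4, -2.0]
width: 0.455
grasp_force: 60.8
```

servo_tool(
  commands=[
    {"delta_pos": [-3.6,0,0],"yaw": 0,"hand": 3.4},
    {"delta_pos": [-7.2,0,0],"yaw": 0,"hand": 3.4},
    {"delta_pos": [-10.8,-0.1,0],"yaw": 0,"hand": 3.4},
    {"delta_pos": [-14.4,-0.1,0],"yaw": 0,"hand": 3.4},
    {"delta_pos": [-18,-0.1,0],"yaw": 0,"hand": 3.4},
  ],
)

```text
clock: 57.85
tcp_pos: [0.4359, -0.0833, 0.5105]
ee_rot: [2.144, 2.295, 0.0]
force: [0.2, 0.5, -2.2]
width: 0.459
grasp_force: 60.8
```

servo_tool(
  commands=[
    {"delta_pos": [-3.6,0,0],"yaw": 0,"hand": 3.4},
    {"delta_pos": [-7.2,0,0],"yaw": 0,"hand": 3.4},
    {"delta_pos": [-10.8,-0.1,0],"yaw": 0,"hand": 3.4},
    {"delta_pos": [-14.4,-0.1,0],"yaw": 0,"hand": 3.4},
    {"delta_pos": [-18,-0.1,0],"yaw": 0,"hand": 3.4},
  ],
)

```text
clock: 58.27
tcp_pos: [0.4475, -0.2627, 0.5105]
ee_rot: [2.144, 2.295, -0.0]
force: [0.2, 0.5, -1.9]
width: 0.451
grasp_force: 60.8
```

servo_tool(
  commands=[
    {"delta_pos": [-3.4,0,0],"yaw": 0,"hand": 3.4},
    {"delta_pos": [-6.6,0,0],"yaw": 0,"hand": 3.4},
    {"delta_pos": [-9.4,0,0],"yaw": 0,"hand": 3.4},
    {"delta_pos": [-11.8,0,0],"yaw": 0,"hand": 3.4},
    {"delta_pos": [-13.6,0,0],"yaw": 0,"hand": 3.4},
  ],
)

```text
clock: 58.68
tcp_pos: [0.4565, -0.3995, 0.5094]
ee_rot: [-2.148, -2.292, 0.002]
force: [1.0, 0.1, -2.2]
width: 0.457
grasp_force: 60.8
```

servo_tool(
  commands=[
    {"delta_pos": [-1.2,0,0],"yaw": 0,"hand": 3.4},
    {"delta_pos": [-2,0,0],"yaw": 0,"hand": 3.4},
    {"delta_pos": [-2,0,0],"yaw": 0,"hand": 3.4},
    {"delta_pos": [-2,0,0],"yaw": 0,"hand": 3.4},
  ],
)

```text
clock: 59.02
tcp_pos: [0.4591, -0.4162, 0.5099]
ee_rot: [-2.143, -2.296, -0.001]
force: [-0.6, 0.5, -1.5]
width: 0.457
grasp_force: 60.8
```

```bash
python3 tilt.py | sed -n '1,4p'; python3 m17.py | head -6
```

```text
t 59.02 tcp [ 0.4591 -0.4162  0.5099] yang(deg) 4.0 F [-0.6  0.5 -1.5] w 0.457 g 60.8
torque [-0.02 -0.02  0.02]
{'scoop_1': [([273, 165], 0.62)], 'scoop_1_lip': [([280, 61], 0.77)], 'bead_1': [([251, 203], 0.98), ([294, 202], 0.96), ([250, 169], 0.6), ([277, 16], 0.43)]}
0 origin [276. 158.] lip [276.  56.] lip z 0.458
t 59.22 tcp [ 0.4595 -0.4153  0.5107] yang(deg) 4.1 F [ 0.1  0.7 -2.4] w 0.456 g 60.8
[ 0.77  0.48 -0.15  0.89  0.07  1.77  0.72]
approach
t 59.22 tcp [ 0.4595 -0.4153  0.5107] yang(deg) 4.1 F [ 0.1  0.7 -2.4] w 0.456 g 60.8
-> delta [ 0.22 -0.42 30.17] yaw 0.1 q7 0.72
from approach [ 2.  0. -0.]
```

servo_tool(
  commands=[
    {"delta_pos": [0.2,-0.4,2],"yaw": 0,"hand": 3.4},
    {"delta_pos": [0.2,-0.4,5],"yaw": 0,"hand": 3.4},
    {"delta_pos": [0.2,-0.4,9],"yaw": 0,"hand": 3.4},
    {"delta_pos": [0.2,-0.4,13],"yaw": 0,"hand": 3.4},
    {"delta_pos": [0.2,-0.4,17],"yaw": 0,"hand": 3.4},
  ],
)

```text
clock: 59.63
tcp_pos: [0.4551, -0.4138, 0.3394]
ee_rot: [2.14, 2.297, 0.0]
force: [0.5, -0.8, -2.6]
width: 0.452
grasp_force: 60.8
```

servo_tool(
  commands=[
    {"delta_pos": [0,0,4],"yaw": 0,"hand": 3.4},
    {"delta_pos": [0,0,8],"yaw": 0,"hand": 3.4},
    {"delta_pos": [0,0,11],"yaw": 0,"hand": 3.4},
    {"delta_pos": [0,0,12.5],"yaw": 0,"hand": 3.4},
    {"delta_pos": [0,0,13.2],"yaw": 0,"hand": 3.4},
  ],
)

```text
clock: 60.05
tcp_pos: [0.4538, -0.4129, 0.2051]
ee_rot: [-2.138, -2.294, 0.0]
force: [-0.6, -0.2, -2.8]
width: 0.45
grasp_force: 60.8
```

servo_tool(
  commands=[
    {"delta_pos": [0.5,0,0],"yaw": 0,"hand": 3.4},
    {"delta_pos": [1.1,0,0],"yaw": 0,"hand": 3.4},
    {"delta_pos": [1.7,0,0],"yaw": 0,"hand": 3.4},
    {"delta_pos": [2,0,0],"yaw": 0,"hand": 3.4},
    {"delta_pos": [2,0,0],"yaw": 0,"hand": 3.4},
  ],
)

```text
clock: 60.47
tcp_pos: [0.4548, -0.3936, 0.2097]
ee_rot: [2.139, 2.297, 0.002]
force: [-0.1, 0.6, -1.6]
width: 0.453
grasp_force: 60.9
```

```bash
python3 tilt.py | sed -n '1,4p'; python3 m17.py | grep -v go | tail -13 | head -4
```

```text
t 60.47 tcp [ 0.4548 -0.3936  0.2097] yang(deg) 4.1 F [-0.1  0.6 -1.6] w 0.453 g 60.9
torque [-0.02 -0.02  0.03]
{'scoop_1': [([274, 164], 0.6)], 'scoop_1_lip': [([277, 59], 0.6)], 'bead_1': [([242, 195], 0.94), ([246, 165], 0.7)]}
0 origin [276. 158.] lip [276.  56.] lip z 0.158
5 [ 0.4535 -0.3856  0.2174] [ 0.8  -0.   -0.84]
10 [ 0.4529 -0.3769  0.225 ] [ 1.66 -0.   -1.61]
15 [ 0.4522 -0.3677  0.2319] [ 2.59 -0.   -2.29]
20 [ 0.4515 -0.3578  0.238 ] [ 3.58 -0.   -2.9 ]
```

servo_tool(
  commands=[
    {"delta_pos": [0.4,0,-0.4],"yaw": 0,"hand": 3.4},
    {"delta_pos": [0.8,0,-0.8],"yaw": 0,"hand": 3.4},
    {"delta_pos": [1.3,0,-1.2],"yaw": 0,"hand": 3.4},
    {"delta_pos": [1.8,0,-1.6],"yaw": 0,"hand": 3.4},
    {"delta_pos": [2.3,0,-1.9],"yaw": 0,"hand": 3.4},
  ],
)

```text
clock: 61.08
tcp_pos: [0.4523, -0.3741, 0.2285]
ee_rot: [2.141, 2.292, -0.004]
force: [0.3, -5.6, -1.0]
width: 0.454
grasp_force: 61.3
```

servo_tool(
  commands=[
    {"delta_pos": [0.5,0,-0.35],"yaw": 0,"hand": 3.4},
    {"delta_pos": [1.0,0,-0.7],"yaw": 0,"hand": 3.4},
    {"delta_pos": [1.5,0,-1.0],"yaw": 0,"hand": 3.4},
    {"delta_pos": [2.0,0,-1.3],"yaw": 0,"hand": 3.4},
    {"delta_pos": [2.5,0,-1.55],"yaw": 0,"hand": 3.4},
  ],
)

```text
clock: 61.5
tcp_pos: [0.4506, -0.3482, 0.2438]
ee_rot: [2.141, 2.293, -0.002]
force: [-0.5, -5.5, -0.4]
width: 0.456
grasp_force: 61.4
```

servo_tool(
  commands=[
    {"delta_pos": [0.5,0,-0.2],"yaw": 0,"hand": 3.4},
    {"delta_pos": [1.0,0,-0.4],"yaw": 0,"hand": 3.4},
    {"delta_pos": [1.5,0,-0.55],"yaw": 0,"hand": 3.4},
    {"delta_pos": [2.0,0,-0.7],"yaw": 0,"hand": 3.4},
    {"delta_pos": [2.0,0,-0.7],"yaw": 0,"hand": 3.4},
  ],
)

```text
clock: 61.92
tcp_pos: [0.4492, -0.327, 0.2509]
ee_rot: [2.14, 2.296, -0.001]
force: [-0.6, -4.9, 0.4]
width: 0.455
grasp_force: 61.0
```

```bash
python3 tilt.py
```

```text
t 61.92 tcp [ 0.4492 -0.327   0.2509] yang(deg) 4.0 F [-0.6 -4.9  0.4] w 0.455 g 61.0
torque [-1.57  0.21  0.03]
{'scoop_1': [([275, 235], 0.91)], 'scoop_1_lip': [([274, 147], 0.76)], 'bead_1': [([246, 248], 0.81), ([289, 221], 0.79), ([280, 51], 0.77), ([247, 216], 0.62)]}
0 origin [276. 158.] lip [276.  56.] lip z 0.199
5 origin [276. 170.] lip [276.  70.] lip z 0.190
10 origin [276. 182.] lip [276.  85.] lip z 0.182
20 origin [276. 206.] lip [276. 112.] lip z 0.169
30 origin [275. 230.] lip [276. 140.] lip z 0.158
40 origin [275. 255.] lip [276. 166.] lip z 0.151
50 origin [275. 280.] lip [276. 192.] lip z 0.148
60 origin [275. 306.] lip [276. 218.] lip z 0.148
```

servo_tool(
  commands=[
    {"delta_pos": [0.5,0,-0.1],"yaw": 0,"hand": 3.4},
    {"delta_pos": [1.1,0,-0.22],"yaw": 0,"hand": 3.4},
    {"delta_pos": [1.5,0,-0.3],"yaw": 0,"hand": 3.4},
    {"delta_pos": [1.9,0,-0.33],"yaw": 0,"hand": 3.4},
    {"delta_pos": [2.3,0,-0.35],"yaw": 0,"hand": 3.4},
  ],
)

```text
clock: 62.53
tcp_pos: [0.4479, -0.3054, 0.2545]
ee_rot: [2.142, 2.293, -0.001]
force: [0.6, -4.6, 3.5]
width: 0.45
grasp_force: 60.4
```

servo_tool(
  commands=[
    {"delta_pos": [0.3,0,0],"yaw": 0,"hand": 3.4},
    {"delta_pos": [0.6,0,-0.02],"yaw": 0,"hand": 3.4},
    {"delta_pos": [0.9,0,-0.03],"yaw": 0,"hand": 3.4},
    {"delta_pos": [1.2,0,-0.03],"yaw": 0,"hand": 3.4},
    {"delta_pos": [1.6,0,0],"yaw": 0,"hand": 3.4},
  ],
)

```text
clock: 62.95
tcp_pos: [0.4474, -0.2894, 0.2553]
ee_rot: [2.141, 2.292, 0.0]
force: [-1.6, -4.8, 10.2]
width: 0.453
grasp_force: 60.2
```

servo_tool(
  commands=[
    {"delta_pos": [0.4,0,0.02],"yaw": 0,"hand": 3.4},
    {"delta_pos": [0.8,0,0.04],"yaw": 0,"hand": 3.4},
    {"delta_pos": [1.1,0,0.07],"yaw": 0,"hand": 3.4},
    {"delta_pos": [1.1,0,0.07],"yaw": 0,"hand": 3.4},
    {"delta_pos": [1.1,0,0.07],"yaw": 0,"hand": 3.4},
  ],
)

```text
clock: 63.37
tcp_pos: [0.4476, -0.2769, 0.2549]
ee_rot: [2.139, 2.294, 0.004]
force: [-0.6, -2.5, 9.3]
width: 0.452
grasp_force: 59.8
```

```bash
python3 tilt.py; python3 m18.py | tail -4
```

```text
t 63.37 tcp [ 0.4476 -0.2769  0.2549] yang(deg) 4.0 F [-0.6 -2.5  9.3] w 0.452 g 59.8
torque [-1.   -0.02 -0.1 ]
{'scoop_1': [([276, 289], 0.86)], 'scoop_1_lip': [([277, 201], 0.6)], 'bead_1': [([280, 160], 0.9), ([277, 109], 0.82), ([290, 128], 0.73), ([251, 97], 0.57)]}
0 origin [276. 158.] lip [276.  56.] lip z 0.203
5 origin [276. 170.] lip [276.  70.] lip z 0.194
10 origin [276. 182.] lip [276.  85.] lip z 0.186
20 origin [276. 206.] lip [276. 112.] lip z 0.173
30 origin [276. 230.] lip [276. 140.] lip z 0.162
40 origin [275. 255.] lip [276. 166.] lip z 0.155
50 origin [275. 280.] lip [276. 192.] lip z 0.152
60 origin [275. 306.] lip [276. 218.] lip z 0.152
[292.5, 131.4] [ 0.46  -0.224  0.1  ]
[275.3, 108.2] [ 0.443 -0.205  0.1  ]
scoop_1 []
bead_1 [([345.0, 241.0], 0.56, array([ 0.417, -0.205])), ([344.0, 231.0], 0.55, array([ 0.442, -0.201])), ([354.0, 224.0], 0.53, array([ 0.461, -0.228])), ([366.0, 230.0], 0.41, array([ 0.447, -0.26 ]))]
```

servo_tool(
  commands=[
    {"delta_pos": [0,0,-3],"yaw": 0,"hand": 3.4},
    {"delta_pos": [0,0,-6],"yaw": 0,"hand": 3.4},
    {"delta_pos": [0,0,-10],"yaw": 0,"hand": 3.4},
    {"delta_pos": [0,0,-14],"yaw": 0,"hand": 3.4},
    {"delta_pos": [0,0,-18],"yaw": 0,"hand": 3.4},
  ],
)

```text
clock: 64.28
tcp_pos: [0.4452, -0.2731, 0.433]
ee_rot: [-2.134, -2.296, -0.006]
force: [0.7, -0.1, -1.6]
width: 0.454
grasp_force: 62.8
```

servo_tool(
  commands=[
    {"delta_pos": [0,0,-4],"yaw": 0,"hand": 3.4},
    {"delta_pos": [0,0,-8],"yaw": 0,"hand": 3.4},
    {"delta_pos": [0,0,-10.5],"yaw": 0,"hand": 3.4},
    {"delta_pos": [0,0,-11],"yaw": 0,"hand": 3.4},
    {"delta_pos": [0,0,-11],"yaw": 0,"hand": 3.4},
  ],
)

```text
clock: 64.7
tcp_pos: [0.4463, -0.2747, 0.5428]
ee_rot: [-2.138, -2.3, -0.006]
force: [-0.0, -0.1, -1.3]
width: 0.455
grasp_force: 62.8
```

```bash
python3 tilt.py | sed -n '1,3p'; python3 m18.py | tail -1; python3 -c "
from h import *
print(np.round(r.get_obs()['q'],2)); go((.425,.05,.545),4); go((.46,.36,.545),4)"
```

```text
t 64.70 tcp [ 0.4463 -0.2747  0.5428] yang(deg) 4.2 F [-0.  -0.1 -1.3] w 0.455 g 62.8
torque [0.02 0.03 0.04]
{'scoop_1': [([273, 285], 0.94)], 'scoop_1_lip': [([275, 197], 0.88)], 'bead_1': [([263, 103], 0.71), ([286, 122], 0.63), ([279, 137], 0.62), ([274, 111], 0.47)]}
bead_1 [([365.0, 231.0], 0.55, array([ 0.445, -0.257])), ([345.0, 242.0], 0.5, array([ 0.412, -0.204])), ([354.0, 225.0], 0.47, array([ 0.459, -0.227])), ([342.0, 228.0], 0.47, array([ 0.449, -0.196]))]
[ 0.63  0.3  -0.18  1.1   0.05  1.75  0.54]
t 65.20 tcp [ 0.4454 -0.277   0.5418] yang(deg) 4.0 F [-0.5 -0.6 -1.6] w 0.454 g 62.8
-> delta [32.77  0.23 -0.29] yaw -0.0 q7 0.54
t 65.20 tcp [ 0.4454 -0.277   0.5418] yang(deg) 4.0 F [-0.5 -0.6 -1.6] w 0.454 g 62.8
-> delta [63.45  5.87 -0.27] yaw -0.0 q7 0.54
```

servo_tool(
  commands=[
    {"delta_pos": [2,0,0],"yaw": 0,"hand": 3.4},
    {"delta_pos": [5,0,0],"yaw": 0,"hand": 3.4},
    {"delta_pos": [9,0.1,0],"yaw": 0,"hand": 3.4},
    {"delta_pos": [13,0.1,0],"yaw": 0,"hand": 3.4},
    {"delta_pos": [17,0.1,0],"yaw": 0,"hand": 3.4},
  ],
)

```text
clock: 65.62
tcp_pos: [0.4343, -0.1057, 0.5423]
ee_rot: [-2.144, -2.296, -0.001]
force: [0.8, 0.7, -0.9]
width: 0.454
grasp_force: 62.8
```

servo_tool(
  commands=[
    {"delta_pos": [4,0,0],"yaw": 0,"hand": 3.4},
    {"delta_pos": [8,0,0],"yaw": 0,"hand": 3.4},
    {"delta_pos": [12,0.1,0],"yaw": 0,"hand": 3.4},
    {"delta_pos": [16,0.1,0],"yaw": 0,"hand": 3.4},
    {"delta_pos": [20,0.1,0],"yaw": 0,"hand": 3.4},
  ],
)

```text
clock: 66.03
tcp_pos: [0.4211, 0.094, 0.5427]
ee_rot: [2.143, 2.296, 0.001]
force: [1.5, 0.3, -2.0]
width: 0.45
grasp_force: 62.8
```

servo_tool(
  commands=[
    {"delta_pos": [4,0,0],"yaw": 0,"hand": 3.4},
    {"delta_pos": [8,0,0],"yaw": 0,"hand": 3.4},
    {"delta_pos": [12,0.5,0],"yaw": 0,"hand": 3.4},
    {"delta_pos": [16,2,0],"yaw": 0,"hand": 3.4},
    {"delta_pos": [20,4,0],"yaw": 0,"hand": 3.4},
  ],
)

```text
clock: 66.45
tcp_pos: [0.4452, 0.2929, 0.5436]
ee_rot: [2.141, 2.298, 0.004]
force: [0.9, -1.3, -0.7]
width: 0.452
grasp_force: 62.8
```

servo_tool(
  commands=[
    {"delta_pos": [3.5,1,2],"yaw": 0,"hand": 3.4},
    {"delta_pos": [6,1.7,5],"yaw": 0,"hand": 3.4},
    {"delta_pos": [6.5,1.7,9],"yaw": 0,"hand": 3.4},
    {"delta_pos": [6.5,1.7,13],"yaw": 0,"hand": 3.4},
    {"delta_pos": [6.5,1.7,17],"yaw": 0,"hand": 3.4},
  ],
)

```text
clock: 66.87
tcp_pos: [0.4584, 0.3575, 0.3703]
ee_rot: [-2.141, -2.298, -0.001]
force: [0.5, 0.2, -1.0]
width: 0.456
grasp_force: 62.8
```

servo_tool(
  commands=[
    {"delta_pos": [0,0,4],"yaw": 0,"hand": 3.4},
    {"delta_pos": [0,0,8],"yaw": 0,"hand": 3.4},
    {"delta_pos": [0,0,12],"yaw": 0,"hand": 3.4},
    {"delta_pos": [0,0,15],"yaw": 0,"hand": 3.4},
    {"delta_pos": [0,0,16],"yaw": 0,"hand": 3.4},
  ],
)

```text
clock: 67.28
tcp_pos: [0.457, 0.3537, 0.207]
ee_rot: [-2.143, -2.296, 0.016]
force: [-0.6, -0.4, -2.1]
width: 0.454
grasp_force: 62.7
```

```bash
python3 tilt.py | sed -n '1,3p'; python3 -c "
from h import *
print(np.round(r.get_obs()['q'],2)); go((.46,.36,.1185),4)"
```

```text
t 67.28 tcp [0.457  0.3537 0.207 ] yang(deg) 3.9 F [-0.6 -0.4 -2.1] w 0.454 g 62.7
torque [-0.02  0.01  0.  ]
{'scoop_1': [([275, 283], 0.89)], 'scoop_1_lip': [([271, 194], 0.71)], 'bead_1': []}
[-0.37  0.57 -0.53  1.64  0.33  1.01 -0.93]
t 67.48 tcp [0.4599 0.358  0.2143] yang(deg) 4.0 F [ 1.4  0.1 -1.8] w 0.455 g 62.8
-> delta [0.17 0.   9.58] yaw -0.0 q7 -0.93
```

servo_tool(
  commands=[
    {"delta_pos": [0,0,3],"yaw": 0,"hand": 3.4},
    {"delta_pos": [0,0,6],"yaw": 0,"hand": 3.4},
    {"delta_pos": [0,0,8.5],"yaw": 0,"hand": 3.4},
    {"delta_pos": [0,0,9.3],"yaw": 0,"hand": 3.4},
    {"delta_pos": [0,0,9.8],"yaw": 0,"hand": 3.4},
  ],
)

```text
clock: 67.9
tcp_pos: [0.4589, 0.3598, 0.1182]
ee_rot: [-2.142, -2.296, -0.007]
force: [-6.4, -1.2, 28.5]
width: 0.453
grasp_force: 65.2
```

servo_tool(
  commands=[
    {"delta_pos": [-0.6,0,0],"yaw": 0,"hand": 3.4},
    {"delta_pos": [-1.3,0,0],"yaw": 0,"hand": 3.4},
    {"delta_pos": [-2,0,0],"yaw": 0,"hand": 3.4},
    {"delta_pos": [-2.7,0,0],"yaw": 0,"hand": 3.4},
    {"delta_pos": [-2.7,0,0],"yaw": 0,"hand": 3.4},
  ],
)

```text
clock: 68.32
tcp_pos: [0.4628, 0.3324, 0.1184]
ee_rot: [-2.144, -2.295, -0.015]
force: [-2.3, 2.6, 7.7]
width: 0.453
grasp_force: 64.9
```

```bash
python3 tilt.py|sed -n '1,3p'
```

```text
t 68.32 tcp [0.4628 0.3324 0.1184] yang(deg) 3.9 F [-2.3  2.6  7.7] w 0.453 g 64.9
torque [ 0.95  0.6  -0.  ]
{'scoop_1': [([277, 266], 0.78)], 'scoop_1_lip': [([274, 177], 0.71)], 'bead_1': []}
```

Tilt about 44°, coming back as with the first scoop.

servo_tool(
  commands=[
    {"delta_pos": [-1.2,0,0.2],"yaw": 0,"hand": 3.4},
    {"delta_pos": [-2.4,0,0.4],"yaw": 0,"hand": 3.4},
    {"delta_pos": [-3.5,0,0.8],"yaw": 0,"hand": 3.4},
    {"delta_pos": [-4.6,0,1.2],"yaw": 0,"hand": 3.4},
    {"delta_pos": [-4.6,0,1.2],"yaw": 0,"hand": 3.4},
  ],
)

```text
clock: 68.93
tcp_pos: [0.4665, 0.2826, 0.1052]
ee_rot: [2.145, 2.291, 0.007]
force: [-1.7, -1.9, 10.6]
width: 0.453
grasp_force: 68.8
```

```bash
python3 tilt.py|sed -n '1,3p'
```

```text
t 68.93 tcp [0.4665 0.2826 0.1052] yang(deg) 3.8 F [-1.7 -1.9 10.6] w 0.453 g 68.8
torque [0.07 0.43 0.06]
{'scoop_1': [([275, 216], 0.7)], 'scoop_1_lip': [([272, 123], 0.76)], 'bead_1': []}
```

servo_tool(
  commands=[
    {"delta_pos": [-1.2,0,0.5],"yaw": 0,"hand": 3.4},
    {"delta_pos": [-2.3,0,1.1],"yaw": 0,"hand": 3.4},
    {"delta_pos": [-3.2,0,1.6],"yaw": 0,"hand": 3.4},
    {"delta_pos": [-4.0,0,2.1],"yaw": 0,"hand": 3.4},
    {"delta_pos": [-4.3,0,2.45],"yaw": 0,"hand": 3.4},
  ],
)

```text
clock: 69.55
tcp_pos: [0.4688, 0.2406, 0.0795]
ee_rot: [2.144, 2.293, 0.006]
force: [-6.3, 1.2, 43.7]
width: 0.452
grasp_force: 72.9
```

servo_tool(
  commands=[
    {"delta_pos": [0,0,0.15],"yaw": 0,"hand": 3.4},
    {"delta_pos": [0,0,0.15],"yaw": 0,"hand": 3.4},
  ],
)

```text
clock: 69.72
tcp_pos: [0.4687, 0.241, 0.0796]
ee_rot: [2.143, 2.293, 0.004]
force: [-2.2, -1.8, 23.0]
width: 0.456
grasp_force: 70.5
```

```bash
python3 tilt.py|sed -n '1,4p'
```

```text
t 69.72 tcp [0.4687 0.241  0.0796] yang(deg) 3.9 F [-2.2 -1.8 23. ] w 0.456 g 70.5
torque [-0.19  1.14 -0.05]
{'scoop_1': [([275, 166], 0.61)], 'scoop_1_lip': [([275, 70], 0.88)], 'bead_1': []}
0 origin [276. 158.] lip [276.  56.] lip z 0.028
```

servo_tool(
  commands=[
    {"delta_pos": [0,0,0],"yaw": 0,"hand": 4.5},
    {"delta_pos": [0,0,0],"yaw": 0,"hand": 5.5},
    {"delta_pos": [0,0,0],"yaw": 0,"hand": 7},
    {"delta_pos": [0,0,0],"yaw": 0,"hand": 8.5},
    {"delta_pos": [0,0,0],"yaw": 0,"hand": 8.5},
  ],
)

```text
clock: 70.33
tcp_pos: [0.4666, 0.2403, 0.0757]
ee_rot: [-2.143, -2.297, 0.003]
force: [0.1, -0.1, 0.6]
width: 0.99
grasp_force: 0.0
```

servo_tool(
  commands=[
    {"delta_pos": [0,0,-3],"yaw": 0,"hand": 8.5},
    {"delta_pos": [0,0,-7],"yaw": 0,"hand": 8.5},
    {"delta_pos": [0,0,-11],"yaw": 0,"hand": 8.5},
    {"delta_pos": [0,0,-15],"yaw": 0,"hand": 8.5},
    {"delta_pos": [0,0,-19],"yaw": 0,"hand": 8.5},
  ],
)

```text
clock: 70.75
tcp_pos: [0.4663, 0.2405, 0.2678]
ee_rot: [-2.142, -2.297, 0.002]
force: [0.9, 0.9, -0.4]
width: 0.997
grasp_force: 0.0
```

servo_tool(
  commands=[
    {"delta_pos": [0,0,-4],"yaw": 0,"hand": 8.5},
    {"delta_pos": [0,0,-8],"yaw": 0,"hand": 8.5},
    {"delta_pos": [0,0,-12],"yaw": 0,"hand": 8.5},
    {"delta_pos": [0,0,-16],"yaw": 0,"hand": 8.5},
    {"delta_pos": [0,0,-18],"yaw": 0,"hand": 8.5},
  ],
)

```text
clock: 71.17
tcp_pos: [0.4673, 0.2417, 0.4512]
ee_rot: [2.142, 2.295, 0.011]
force: [0.1, 0.9, 0.0]
width: 0.998
grasp_force: 0.0
```

```bash
python3 m20.py; python3 - <<'E'
from h import *
T=cam("top");S=cam("scene");W=cam("wrist")
save(T,"tf.png");save(S,"sf.png");save(W,"wf.png")
for n in ("stain_bottle","objective_can"): print(n,[[(np.round(q["location"]).tolist(),round(q["score"],2)) for q in r.pinpoint(n,p)[:2]] for p in (S,T)])
t=cv2.resize(cv2.imread("pics/tf.png")[150:290,100:460],(800,311));s=cv2.resize(cv2.imread("pics/sf.png")[140:340,160:400],(346,289))
w=cv2.resize(cv2.imread("pics/wf.png"),(385,289))
o=np.zeros((600,800,3),np.uint8);o[:311]=t;o[311:,:346]=s;o[311:,350:735]=w;cv2.imwrite("pics/f.png",o)
E
```

```text
t 71.17 tcp [0.4673 0.2417 0.4512] yang(deg) 4.0 F [0.1 0.9 0. ] w 0.998 g 0.0
[-0.1   0.33 -0.62  1.35  0.19  1.52 -0.64]
scoop_1 W [([275.0, 134.0], 0.78, array([0.467, 0.269]))]
scoop_1 T [([173.0, 219.0], 0.95, array([0.467, 0.279])), ([416.0, 220.0], 0.73, array([ 0.485, -0.422]))]
scoop_1 S [([229.0, 310.0], 0.93, array([0.462, 0.29 ])), ([346.0, 191.0], 0.73, array([ 0.457, -0.392]))]
scoop_1_lip W [([277.0, 95.0], 0.91, array([0.466, 0.334])), ([242.0, 335.0], 0.33, array([ 0.428, -0.138]))]
scoop_1_lip T [([154.0, 220.0], 0.62, array([0.46 , 0.327])), ([240.0, 250.0], 0.36, array([0.385, 0.082]))]
scoop_1_lip S [([218.0, 317.0], 0.89, array([0.453, 0.344])), ([333.0, 189.0], 0.5, array([ 0.484, -0.34 ]))]
bead_1 W []
bead_1 T [([353.0, 227.0], 0.59, array([ 0.455, -0.226])), ([364.0, 231.0], 0.48, array([ 0.443, -0.253])), ([347.0, 230.0], 0.48, array([ 0.444, -0.209])), ([345.0, 243.0], 0.42, array([ 0.411, -0.204]))]
bead_1 S [([216.0, 316.0], 0.48, array([0.421, 0.388])), ([331.0, 189.0], 0.42, array([ 0.45 , -0.248]))]
latch_tip W []
latch_tip T [([312.0, 232.0], 0.54, array([ 0.433, -0.111]))]
latch_tip S [([321.0, 196.0], 0.53, array([ 0.421, -0.12 ])), ([329.0, 194.0], 0.37, array([ 0.404, -0.141]))]
pan_fin W []
pan_fin T [([327.0, 231.0], 0.7, array([ 0.435, -0.149]))]
pan_fin S [([321.0, 185.0], 0.68, array([ 0.433, -0.141]))]
ball_centre W []
ball_centre T [([295.0, 232.0], 0.9, array([ 0.434, -0.07 ])), ([314.0, 235.0], 0.56, array([ 0.429, -0.119]))]
ball_centre S [([310.0, 218.0], 0.7, array([ 0.42, -0.06]))]
stain_bottle [[([332.0, 191.0], 0.75), ([286.0, 277.0], 0.59)], [([239.0, 248.0], 0.69)]]
objective_can [[([302.0, 182.0], 0.67)], [([395.0, 170.0], 0.54)]]
```

View pics/f.png

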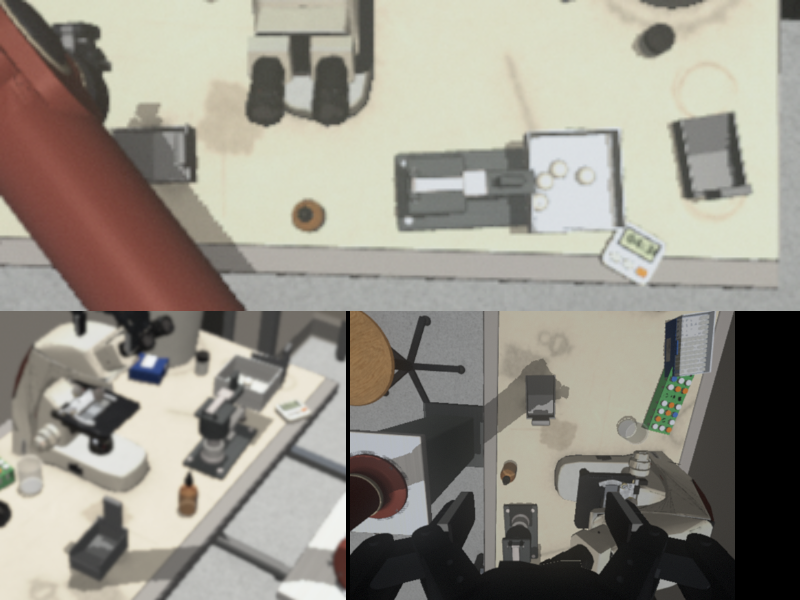

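The top view shows four beads in the pan at about (540–590, 170–200). Both scoops are upright and empty, the latch is down, and the bottle and can have not moved. I'm handing in.

```bash
python3 -c "
from bench import r
print(r.hand_in())"
```

```text
the job is handed in; nothing more can be done
None
```

I handed the job in at about 72 s: the brace is out against its stop, the pan is seated on the ball with the latch pressed down, all four beads I found are in the pan, both scoops stand upright and empty, and the bottle and can are where they were; the wrist force peaked at about 44 N, and no verdict came back.

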